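# Portion three collision balls for a lab group

## Robot

A 6-joint arm with a two-finger parallel gripper is mounted at the origin on the work surface. World frame = base frame: x ahead of the robot, y to its left, z up, the work surface at z = 0. Lengths are in m, angles in rad, forces in N, time in s.
With the tool pointing down it reaches from about 0.3 to 0.875 m from the base axis. Payload 6.4 kg.
Tool frame: the origin (TCP) lies at the very end of the fingers, on their centre line; the grasp point (between the pads) lies 19 mm behind it; z points along the fingers, y is the direction in which the jaws open and shut (so a half turn about z gives the same grasp; the last joint's range is limited). The gripper opens to 85 mm and grips with 20 to 120 N. Pads are 22 mm wide; open, the fingers measure 114 mm over their backs; the gripper's body (76 mm by 85 mm) begins 54 mm behind the grasp point. The pads swing forward as they close: fully open they stand 13 mm farther back than shut.
Start: joints at [1.035, 0.181, 1.607, -0, 1.354, -0.206], TCP at [0.186, 0.544, 0.231] pointing down, gripper open.
Joint ranges: [-2.99, 2.99], [-0.89, 2.07], [0.3, 2.58], [-1.14, 4.28], [0, 2.63], [-3.12, 3.12]. Speed limits (rad/s): [2.57, 2.57, 3.01, 3.14, 3.14, 3.14].

## Interface

Orientations are given as a unit quaternion [w, x, y, z].
In Python, from bench import * gives the robot as it stands.
- The arm moves only by the tool arm_command, never from a script. Its argument "motion" is text: rows parted by semicolons, each of 7 numbers parted by spaces: the shift along the tool's x, y, z in units of 0.2 m (1.0 is 0.2 m), then the turn, a rotation vector about the tool's x, y, z in units of 60 degrees (1.0 is 60 degrees), then the opening, from 0 (shut) to 1 (fully open). In form: tx ty tz ax ay az grip; .... A call has 1 to 10 rows; each row shifts and turns the pose as measured when the row begins, along the tool's axes as they then stand; what a row does not reach is not made up. A row lasts 1/12 s, in which the tool goes at most 41.7 mm and 7.16 degrees, less where a joint would pass 70% of its speed; a pose out of reach is approached as far as the arm can. A call with a number of a shift or a turn outside -1 to 1 is refused whole. A call with a gripper value outside its range is refused whole. The fingers move at their own pace and stop on an object; the grip force is fixed at half the most. Time passes only in rows, so rows that do not move let the fingers close. It gives the time, the measured TCP pose, the force and the opening at its end, in the units of the state.
- get_obs(): the state, without advancing time (a new reading comes with each control period).
- camera(name): name is "scene" or "side" or "wrist"; returns a dict with "img" (480x640x3 uint8, red, green, blue), "intrinsics" (3x3 intrinsics, pixels), "pose" (4x4, takes a point from camera to world coordinates); the wrist camera has in their place "mount" (4x4, takes a point from camera to tool coordinates, whose origin is the TCP and whose axes are the flange's). Camera axes: x right, y down, z forward; pixel columns grow to the right and rows downward; lengths in m; the calibration is good to about 2 mm. A picture is of the moment at which its call begins: read the wrist's pose just before it. There is no depth.
- hand_in(): hands the job in, once; it reports no verdict.
Trained networks look in the newest picture that a camera, given by its name, has taken for a name from the list of things; names that differ only in an ending like _2 or _b are one class to them, and where a whole thing is asked for, a point or a joint stands for the part that bears it (a point fixed in the world has none). Each returns a list of dicts, best first, with "conf" (0 to 1); they miss things now and then, are a little off and sometimes report something else, mostly with a low value. They report only what shows in the picture. A call takes as long as a camera call. They do not tell look-alikes from the thing itself.
- search_frame(camera, target): "box" ([left, top, right, bottom] in pixels, round what is visible of it).
The state is a dict: "time_s": time; "q": joint angles; "dq": joint speeds; "joint_efforts": joint torques, N m; "eef_pos": TCP position; "eef_rot": TCP orientation; "wrist_force": force on the tool from outside, world axes, zero at the start; "torque": the same for the moment, N m; "opening": opening from 0.0 (shut) to 1.0 (fully open).
Only numpy, scipy, OpenCV 4.12 (cv2) and the standard library are available. Lean on these libraries where they do the work, as an engineer would, in place of code of your own. Each camera call takes 0.05 s, during which the arm holds its last target.

## Task

Slide the white dish along the bench, without lifting it, under the spout of the ball dispenser, plain end first, until it meets the pedestal. Push the dispenser's blue paddle round clockwise exactly three clicks, letting each ball drop into the dish, and leave the paddle resting on the third click. Then slide the dish with its three balls onto the green spot so that it stands centred there; leave the other two balls in the dispenser and everything else on the bench where it is.

Things in the scene. Friction and masses are not known exactly. Their poses are not given: they have to be found in the camera images.
- dispenser: Ball dispenser, white and clear, fixed to the bench; origin on the bench below its tube. Axes: x along its level shaft, away from the robot; y left as the robot sees it; z up. Five 40 mm balls stand in a clear square tube (54 mm wide, top 397 mm) over a four-pocket wheel; the chute and spout go to -y. Front plate at x = -27 mm, pedestal 75 mm tall, its -y face at y = -40 mm, its front at x = -40 mm.
- paddle_axis (a point): Middle of the blue paddle, on its shaft, 140 mm above the bench and 98 mm in front of the dispenser's origin; axes as the dispenser's, does not turn. The paddle is one flat bar through the shaft: two wings each 52 mm long from the shaft, 10 mm thick, 44 mm deep along the shaft and centred here, with a 26 mm round hub. The front plate is 71 mm behind this point.
- paddle (a joint): Paddle turn, rad: about 0 at the start, wings level. Grows clockwise seen from the front: -y wing goes down, top wing goes to -y; a stop blocks turning back from 0. Detent every 1.571: pushed past half-way (0.785) it snaps on to the next click and stays, short of that it falls back. Each click drops one ball. Wings level at 0 and 3.142, upright at 1.571 and 4.712. Takes about 4 to 10 N on a wing.
- spout (a point): Point on the bench below the spout, 110 mm to the -y side of the dispenser's origin; axes as the dispenser's. The spout's lower edge is 77 mm above the bench, its outer end wall 139 mm from the origin, its width 54 mm. A dish pushed in along +y until its plain end wall meets the flat pedestal face (70 mm from here towards +y) is centred on this point.
- dish_middle (a point): Loose open white dish: centre of its underside. 110 mm along its x, 140 mm along its y, walls 40 mm high and 5 mm thick, 0.25 to 0.5 kg. A flat foot with an upright red handle post stands outside its -y end wall; the plain +y end wall goes under the spout first.
- dish_post (a point): The dish's red handle post, 20 x 20 mm square (sides along the dish's axes), from 10 to 95 mm above the bench. This point is on its middle line, 72 mm up, 105 mm from dish_middle along the dish's -y (35 mm outside the end wall). Axes as the dish's.
- spot_middle (a point): Middle of the round green handout spot painted on the bench, 170 mm in diameter, flat.
- ball0_center (a point): Centre of an orange ball, 40 mm in diameter, about 45 g, number 1 from the bottom of the stack in the dispenser (at the start it lies in the wheel's top pocket).
- ball1_center (a point): Centre of an orange ball, 40 mm in diameter, about 45 g, number 2 from the bottom of the stack in the dispenser.
- ball2_center (a point): Centre of an orange ball, 40 mm in diameter, about 45 g, number 3 from the bottom of the stack in the dispenser.
- ball3_center (a point): Centre of an orange ball, 40 mm in diameter, about 45 g, number 4 from the bottom of the stack in the dispenser.
- ball4_center (a point): Centre of an orange ball, 40 mm in diameter, about 45 g, number 5 from the bottom of the stack in the dispenser.
- beaker: Bystander, loose: empty glass beaker, 70 mm wide, 90 mm tall. Origin at the centre of its underside.
- flask: Bystander, loose: conical glass flask, 80 mm wide at the foot, 118 mm tall. Origin at the centre of its underside.
- reagent: Bystander, loose: amber jar with black cap, 64 mm wide, 130 mm tall. Origin at the centre of its underside.
- disc_weight: Bystander, loose: wooden disc with a stem, 90 mm wide, 55 mm tall. Origin at the centre of its underside.
- wash_jar: Bystander, loose: white jar with blue cap, 60 mm wide, 110 mm tall. Origin at the centre of its underside.
- evap_cup: Bystander, loose: white ceramic bowl, 80 mm wide, 45 mm tall. Origin at the centre of its underside.
Things that resemble listed ones, but are neither listed nor needed, are in the scene too. Leave any purple look-alike of the part that bears dish_middle alone.

How it is judged:
By the outcome, as a careful person would: the job done as asked, in the order asked, and still so for the second after the job is handed in, with the robot touching nothing.
It also fails if it takes over 72 s, if anything falls off the work surface, if the arm or the gripper's body presses on something with over 40 N, if the wrist force passes 120 N, or if a joint passes its speed limit or range.

## Working session

There is one attempt and no reset: what is moved stays moved. The work goes in short steps, Python scripts to look and compute and a tool call to move; the robot and the scene stay as the last step left them, time stands still between calls to the robot, and variables do not carry over. Pictures are saved under pics/ and viewed, and the job is handed in when it is done.

Besides the shell and the picture viewer there is one more tool, called after "Request:" as name(argument=value, ...) on one line, values as JSON. arm_command: Moves the arm, as the interface text tells. Shifts and turns lie within -1 to 1; 1 stands for 0.2 m of shift or 60 degrees of turn. Its arguments: {"type":"object","properties":{"motion":{"type":"string"}},"required":["motion"]}

```bash
ls; mkdir -p pics; python3 - <<'E'
from bench import *
import cv2,json
o=get_obs();print(o)
for n in ["scene","side","wrist"]:
    c=camera(n);cv2.imwrite(f"pics/{n}0.png",c["img"][:,:,::-1])
    print(n,c["intrinsics"],c.get("pose",c.get("mount")))
    for t in ["dispenser","paddle","dish_middle","dish_post","spot_middle","beaker","flask","reagent","disc_weight","wash_jar","evap_cup"]:
        try:print(t,[( [round(float(v)) for v in d["box"]],round(float(d["conf"]),2)) for d in search_frame(n,t)][:3])
        except Exception as e:print(t,e)
E
```

```text
pics
{'time_s': 0.0, 'q': array([ 1.03470817e+00,  1.81512756e-01,  1.60798424e+00,  1.63076514e-05,
        1.35380466e+00, -2.06304239e-01]), 'dq': array([ 0.0008283 , -0.00077739, -0.00201429,  0.00036806, -0.00068068,
       -0.0011088 ]), 'joint_efforts': array([-1.62450997e-03, -4.44858742e+01, -3.51339912e+01, -4.84224402e-04,
        9.03480104e-03,  1.58589643e-05]), 'eef_pos': array([0.18590688, 0.54354794, 0.23041154]), 'eef_rot': array([-3.17373359e-04,  1.64147436e-01,  9.86435446e-01, -7.93419120e-04]), 'wrist_force': array([-0.03551178, -0.1500918 , -0.59885332]), 'torque': array([0.02289994, 0.05278599, 0.04375712]), 'opening': 0.9988266327301792}
scene [[546.2367152    0.         312.99731977]
 [  0.         546.2367152  239.95438174]
 [  0.           0.           1.        ]] [[ 8.83446642e-01  2.95820116e-01 -3.63335230e-01  1.01351645e+00]
 [ 4.68531063e-01 -5.59145670e-01  6.83984476e-01 -8.75046935e-01]
 [-8.20953628e-04 -7.74497630e-01 -6.32576277e-01  9.82912003e-01]
 [ 0.00000000e+00  0.00000000e+00  0.00000000e+00  1.00000000e+00]]
dispenser [([317, 118, 390
[... 1509 characters left out ...]
5), ([297, 324, 356, 379], 0.47), ([247, 270, 274, 308], 0.26)]
evap_cup [([203, 228, 228, 248], 0.91), ([242, 127, 311, 250], 0.46), ([246, 271, 273, 307], 0.42)]
wrist [[430.92849361   0.         322.17209073]
 [  0.         430.92849361 237.65828275]
 [  0.           0.           1.        ]] [[-1.25322682e-04 -9.62646152e-01 -2.70762573e-01  6.99499088e-02]
 [ 9.99999584e-01  1.24068187e-04 -9.03952084e-04 -3.32121690e-04]
 [ 9.03779017e-04 -2.70762573e-01  9.62645736e-01 -1.43516582e-01]
 [ 0.00000000e+00  0.00000000e+00  0.00000000e+00  1.00000000e+00]]
dispenser []
paddle []
dish_middle []
dish_post []
spot_middle []
beaker []
flask []
reagent []
disc_weight []
wash_jar []
evap_cup []
```

View pics/scene0.png

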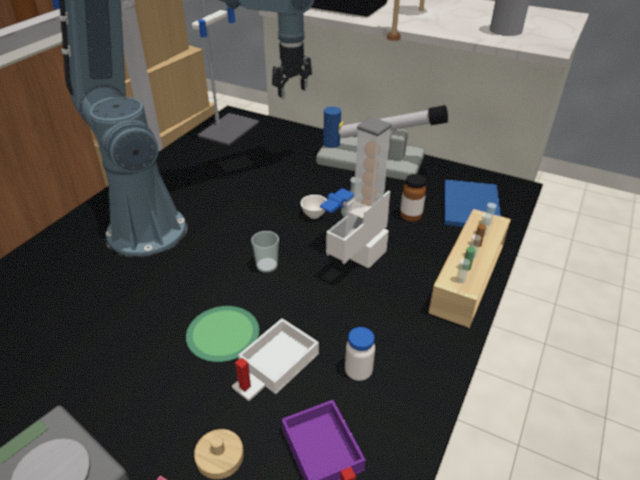

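View pics/side0.png

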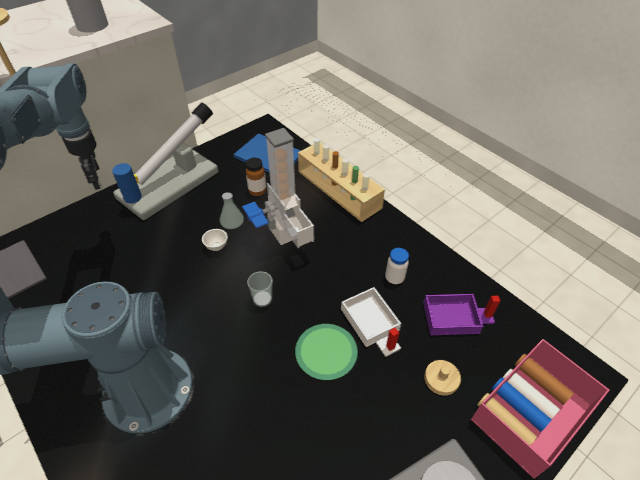

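View pics/wrist0.png

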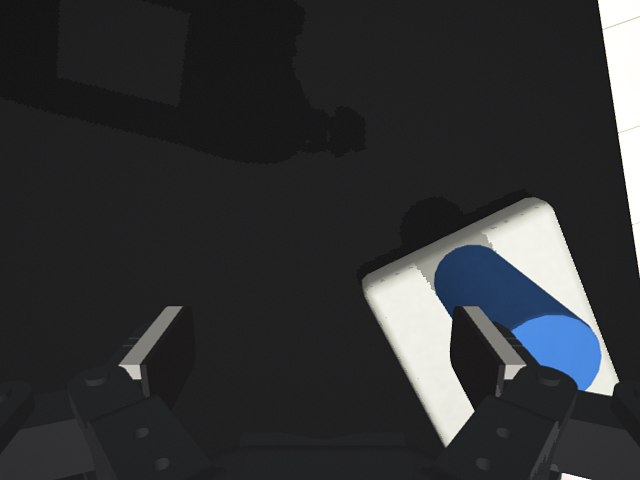

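The scene view shows the dish near (280,355) with its post at (243,375), the green spot at (223,333), the dispenser at (360,190) and its blue paddle at (337,200). I'll crop and enlarge those areas.

```bash
cat > h.py <<'E'
import numpy as np,cv2
from scipy.optimize import least_squares
from scipy.spatial.transform import Rotation as R
import pickle,os
def grab(n):
    from bench import camera
    c=camera(n); return c
def uv(c,P):
    T=np.linalg.inv(c["pose"]);P=np.atleast_2d(P);q=P@T[:3,:3].T+T[:3,3]
    q=q@c["intrinsics"].T;return q[:,:2]/q[:,2:]
def onz(c,p,z):
    d=c["pose"][:3,:3]@np.linalg.inv(c["intrinsics"])@[p[0],p[1],1];o=c["pose"][:3,3]
    return o+d*(z-o[2])/d[2]
def crop(c,x0,y0,w,h,s,name):
    im=cv2.resize(c["img"][y0:y0+h,x0:x0+w,::-1],None,fx=s,fy=s,interpolation=cv2.INTER_CUBIC)
    for k in range(0,w,10):cv2.putText(im,str(x0+k),(k*s,8),0,0.3,(0,255,255),1) if k%20==0 else 0
    for k in range(0,h,10):cv2.putText(im,str(y0+k),(0,k*s+4),0,0.3,(0,255,255),1)
    cv2.imwrite("pics/"+name,im)
E
python3 - <<'E'
from h import *
for n in ["scene","side"]:
    c=grab(n);pickle.dump(c,open(n+".pkl","wb"))
    b={"scene":[(225,310,100,90),(310,115,100,160)],"side":[(335,280,70,80),(235,125,85,130)]}[n]
    for i,(x,y,w,h) in enumerate(b): crop(c,x,y,w,h,[6,4][i] if i==0 else 4,f"c_{n}{i}.png")
    if n=="scene":
        sb=[187,306,260,359]
    m=cv2.inRange(cv2.cvtColor(c["img"],cv2.COLOR_RGB2HSV),(45,60,60),(80,255,255))
    k,l,st,ce=cv2.connectedComponentsWithStats(m);i=1+np.argmax(st[1:,4]);
    ys,xs=np.where(l==i);cn=cv2.findContours((l==i).astype(np.uint8),0,1)[0];cn=max(cn,key=len)[:,0]
    P=np.array([onz(c,p,0) for p in cn]);(cx,cy),r=cv2.minEnclosingCircle(P[:,:2].astype(np.float32));print(n,st[i],cx,cy,r, P.mean(0))
E
```

```text
scene [ 185  305   75   57 3212] 0.4203808307647705 -0.21500571072101593 0.08823905885219574 [ 4.19426505e-01 -2.16363190e-01 -7.28015098e-18]
side [ 295  323   63   57 2813] 0.4189840257167816 -0.2155260294675827 0.08649928122758865 [ 4.17999797e-01 -2.17512647e-01  1.30614473e-18]
```

View pics/c_scene0.png

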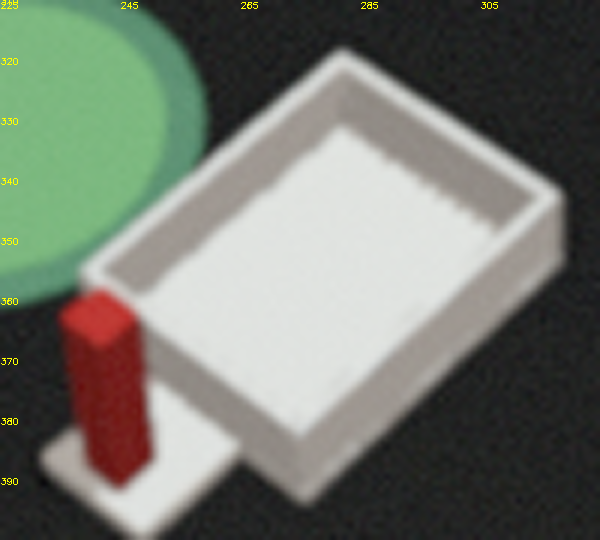

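View pics/c_scene1.png

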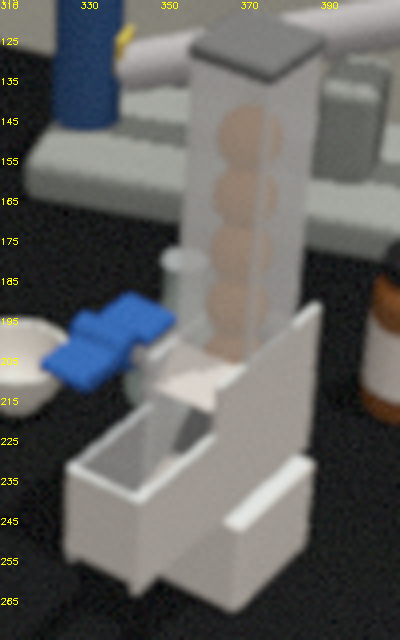

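View pics/c_side0.png

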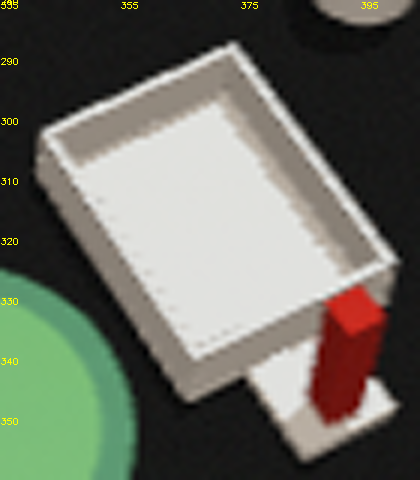

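View pics/c_side1.png

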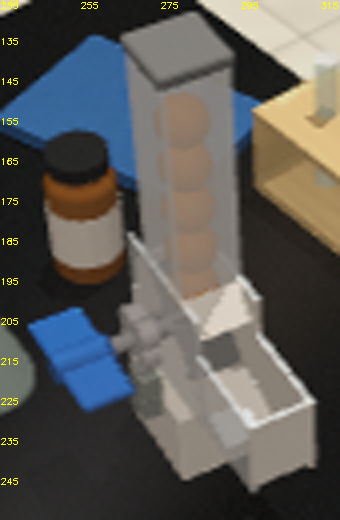

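```bash
cat > fit.py <<'E'
from h import *
S=pickle.load(open("scene.pkl","rb"));D=pickle.load(open("side.pkl","rb"))
def T(p,L):
    c,s=np.cos(p[2]),np.sin(p[2]);L=np.array(L,float)
    return np.c_[p[0]+c*L[:,0]-s*L[:,1],p[1]+s*L[:,0]+c*L[:,1],L[:,2]]
def fit(obs,x0,fr=None):
    def f(p):
        r=[]
        for cam,L,px in obs:
            L=[l if l[2] is not None else (l[0],l[1],p[3]) for l in L]
            r.append((uv(cam,T(p,L))-px).ravel())
        return np.concatenate(r)
    best=None
    for y in np.arange(-3,3.2,1.0):
        q=np.array(list(x0));q[2]=y
        s=least_squares(f,q,loss='soft_l1')
        if best is None or s.cost<best.cost:best=s
    print(best.x.round(4),np.degrees(best.x[2]).round(2),"\n",best.fun.reshape(-1,2).round(1).tolist())
    return best.x
if __name__=="__main__":
    rim=[(-.055,.07,.04),(.055,.07,.04),(.055,-.07,.04),(-.055,-.07,.04)]
    a=fit([(S,rim+[(.055,.07,0),(.055,-.07,0),(0,-.105,.095)],[(282,318),(318.8,342),(275.3,382.8),(238.7,355),(318.8,354.2),(275.3,393.8),(241.6,363)]),
     (D,rim+[(-.055,-.07,0),(0,-.105,.095)],[(342,302),(374.2,287),(401.3,323.7),(366.7,342),(366.7,347),(394,331.4)])],[.5,-.2,0])
    b=fit([(S,[(-.027,-.139,.077),(.027,-.139,.077),(-.027,-.139,None),(.027,-.139,None),(0,0,.397),(-.098,0,.140)],[(326.2,253.7),(343.5,263),(326,231),(344,240),(374.7,126),(337,200)]),
     (D,[(-.027,-.139,.077),(.027,-.139,.077),(-.027,-.139,None),(.027,-.139,None),(0,0,.397),(-.098,0,.140),(-.04,-.04,0)],[(298,247.5),(313.7,241),(298,231),(313.7,225.5),(279.7,136.5),(255.5,214),(281,244.5)])],[.5,.1,0,.13])
    print("spout",T(b,[(0,-.11,0)]),"paddle",T(b,[(-.098,0,.14)]),"dish post",T(a,[(0,-.105,.072)]))
    # bystanders
    for n,px,z in [("beaker",(264,269),0),("cup",(314,216),0),("wash",(359,375),0)]:print(n,onz(S,px,z))
    for n,px,z in [("beaker",(261,303),0),("cup",(215,248),0),("flask",(232,226),0),("wash",(397,281),0),("purple",(455,330),0),("disc",(443,390),0)]:print(n,onz(D,px,z))
E
python3 fit.py
```

```text
[ 0.581  -0.2239 -0.2201] -12.61 
 [[-0.3, 0.4], [-0.9, 0.3], [-1.0, -0.5], [-1.1, -0.2], [-0.9, -0.3], [-0.1, 0.0], [-0.3, -1.1], [0.1, -1.4], [0.3, -1.1], [0.4, -1.2], [1.3, -2.9], [0.1, -0.6], [0.8, -1.1]]
[ 0.6039  0.1972 -0.1914  0.1542] -10.97 
 [[-0.2, 1.5], [-0.3, 1.1], [0.5, 0.3], [0.3, 0.1], [-0.2, -2.4], [0.3, 0.1], [0.1, 0.8], [-0.1, 0.7], [-0.7, 0.2], [-0.2, -0.9], [-0.3, -1.9], [0.1, -0.5], [0.1, 0.3]]
spout [[0.58300508 0.08923451 0.        ]] paddle [[0.50772393 0.21587079 0.14      ]] dish post [[ 0.55802763 -0.32641443  0.072     ]]
beaker [3.90739132e-01 1.81937743e-02 1.11022302e-16]
cup [ 3.98288509e-01  2.89717193e-01 -1.11022302e-16]
wash [ 0.75613924 -0.17708637  0.        ]
beaker [0.37402113 0.02458254 0.        ]
cup [0.38549608 0.29366117 0.        ]
flask [0.48173208 0.33949422 0.        ]
wash [ 0.73864429 -0.18163352  0.        ]
purple [ 0.7381609  -0.40640543  0.        ]
disc [ 0.57407985 -0.49796911  0.        ]
```

```bash
cat > go.py <<'E'
import sys
from h import *
from bench import get_obs
DISP=(0.6039,0.1972,-0.1914);DISH=(0.581,-0.2239,-0.2201)
def to(p,yaw=None):
    o=get_obs();q=o["eef_rot"];M=R.from_quat([q[1],q[2],q[3],q[0]])
    ex=M.apply([1,0,0]);ez=M.apply([0,0,1]);cy=np.degrees(np.arctan2(ex[1],ex[0]))
    d=M.inv().apply(np.array(p)-o["eef_pos"])/0.2
    print("t",round(o["time_s"],2),"pos",o["eef_pos"].round(4),"yaw",cy.round(2),"ez",ez.round(3),"F",o["wrist_force"].round(1),"op",round(o["opening"],3))
    if yaw is not None:
        Rg=R.from_matrix(np.array([[np.cos(yaw),np.sin(yaw),0],[np.sin(yaw),-np.cos(yaw),0],[0,0,-1]]))
        print("shift if rotated first",(Rg.inv().apply(np.array(p)-o["eef_pos"])/0.2).round(3), "rotvec u",((M.inv()*Rg).as_rotvec()*180/np.pi/60).round(3))
    print("shift units",d.round(3))
def loc(f,l):
    c,s=np.cos(f[2]),np.sin(f[2]);return [f[0]+c*l[0]-s*l[1],f[1]+s*l[0]+c*l[1],l[2]]
E
python3 -c "
from go import *
to(loc(DISH,(0,-.105,.17)),np.pi+DISH[2])"
```

```text
t 1.9 pos [0.1862 0.544  0.2313] yaw 161.1 ez [-0. -0. -1.] F [-0.2 -0.6 -0.7] op 1.0
shift if rotated first [-2.765 -3.841  0.306] rotvec u [-0.    -0.    -0.105]
shift units [-3.169 -3.515  0.306]
```

Request:
arm_command(motion="0 0 0 0 0 -0.105 1; -0.09 -0.13 0 0 0 0 1; -0.09 -0.13 0 0 0 0 1; -0.09 -0.13 0 0 0 0 1; -0.09 -0.13 0 0 0 0 1; -0.09 -0.13 0 0 0 0 1; -0.09 -0.13 0 0 0 0 1; -0.09 -0.13 0 0 0 0 1; -0.09 -0.13 0 0 0 0 1; -0.09 -0.13 0 0 0 0 1")

```text
time_s: 2.73
eef_pos: [0.2961, 0.2755, 0.2305]
eef_rot: [0.001, 0.102, 0.995, 0.002]
wrist_force: [0.7, 0.8, 0.7]
opening: 0.997
```

Request:
arm_command(motion="-0.1 -0.14 0 0 0 0 1; -0.1 -0.14 0 0 0 0 1; -0.1 -0.14 0 0 0 0 1; -0.1 -0.14 0 0 0 0 1; -0.1 -0.14 0 0 0 0 1; -0.1 -0.14 0 0 0 0 1; -0.1 -0.14 0 0 0 0 1; -0.1 -0.14 0 0 0 0 1; -0.1 -0.14 0 0 0 0 1; -0.1 -0.14 0 0 0 0 1")

```text
time_s: 3.57
eef_pos: [0.4398, -0.0554, 0.2338]
eef_rot: [0.007, 0.101, 0.995, 0.002]
wrist_force: [-0.6, 0.8, 0.0]
opening: 0.999
```

```bash
python3 -c "
from go import *
to(loc(DISH,(0,-.105,.17)),np.pi+DISH[2])"
```

```text
t 3.57 pos [ 0.4398 -0.0554  0.2338] yaw 168.41 ez [ 0.013  0.003 -1.   ] F [-0.6  0.8  0. ] op 0.999
shift if rotated first [-0.873 -1.193  0.319] rotvec u [0.006 0.012 0.017]
shift units [-0.848 -1.21   0.322]
```

Request:
arm_command(motion="-0.1 -0.14 0 0.006 0.012 0.017 1; -0.1 -0.14 0 0 0 0 1; -0.1 -0.14 0.02 0 0 0 1; -0.1 -0.14 0.04 0 0 0 1; -0.1 -0.14 0.05 0 0 0 1; -0.1 -0.14 0.05 0 0 0 1; -0.1 -0.14 0.05 0 0 0 1; -0.08 -0.12 0.05 0 0 0 1; -0.03 -0.04 0 0 0 0 1; 0 0 0 0 0 0 1")

```text
time_s: 4.4
eef_pos: [0.5535, -0.3365, 0.1806]
eef_rot: [0.003, 0.114, 0.993, -0.002]
wrist_force: [0.8, -0.1, 0.4]
opening: 0.999
```

```bash
python3 - <<'E'
from go import *
to(loc(DISH,(0,-.105,.17)),np.pi+DISH[2])
from bench import *
o=get_obs();c=camera("wrist");q=o["eef_rot"]
T=np.eye(4);T[:3,:3]=R.from_quat([q[1],q[2],q[3],q[0]]).as_matrix();T[:3,3]=o["eef_pos"]
c["pose"]=T@c["mount"]
pickle.dump(c,open("w1.pkl","wb"))
cv2.imwrite("pics/w1.png",c["img"][:,:,::-1])
print(uv(c,[loc(DISH,l) for l in [(0,-.105,.095),(.01,-.095,.095),(-.01,-.115,.095),(-.055,-.07,.04),(.055,-.07,.04),(-.055,.07,.04)]]).round())
E
```

```text
t 4.4 pos [ 0.5535 -0.3365  0.1806] yaw 166.86 ez [ 0.005 -0.005 -1.   ] F [ 0.8 -0.1  0.4] op 0.999
shift if rotated first [-0.011  0.055  0.053] rotvec u [-0.003  0.006 -0.009]
shift units [-0.01   0.055  0.053]
[[343. 250.]
 [361. 267.]
 [325. 233.]
 [394. 142.]
 [388. 300.]
 [613. 140.]]
```

View pics/w1.png

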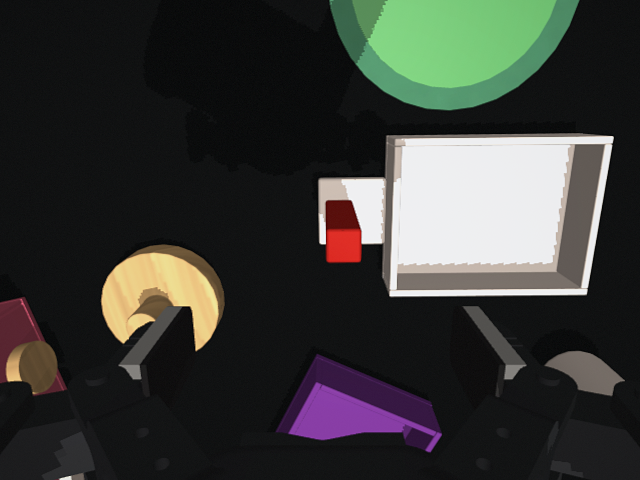

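Request:
arm_command(motion="0 0.055 0 -0.003 0.006 -0.009 1; 0 0 0.1 0 0 0 1; 0 0 0.1 0 0 0 1; 0 0 0.1 0 0 0 1; 0 0 0.1 0 0 0 1")

```text
time_s: 4.87
eef_pos: [0.5592, -0.3186, 0.1064]
eef_rot: [0.004, 0.107, 0.994, -0.002]
wrist_force: [0.2, -1.2, -0.7]
opening: 1.002
```

```bash
sed -i 's/DISH=(0.581,-0.2239/DISH=(0.5795,-0.2237/' go.py; python3 -c "
from go import *
to(loc(DISH,(0,-.105,.054)),np.pi+DISH[2])"
```

```text
t 4.87 pos [ 0.5592 -0.3186  0.1064] yaw 167.77 ez [ 0.008 -0.004 -1.   ] F [ 0.2 -1.2 -0.7] op 1.002
shift if rotated first [ 0.004 -0.04   0.262] rotvec u [-0.002  0.008  0.006]
shift units [ 0.007 -0.039  0.262]
```

Request:
arm_command(motion="0.004 -0.035 0.06 -0.002 0.008 0.006 1; 0 0 0.07 0 0 0 1; 0 0 0.07 0 0 0 1; 0 0 0.04 0 0 0 1; 0 0 0 0 0 0 1; 0 0 0 0 0 0 1")

```text
time_s: 5.37
eef_pos: [0.556, -0.3176, 0.0535]
eef_rot: [-0.003, 0.107, 0.994, 0.002]
wrist_force: [-0.1, -0.7, -0.1]
opening: 0.999
```

```bash
python3 -c "
from go import *
to(loc(DISH,(0,-.105,.054)),np.pi+DISH[2])"
```

```text
t 5.37 pos [ 0.556  -0.3176  0.0535] yaw 167.77 ez [-0.005  0.004 -1.   ] F [-0.1 -0.7 -0.1] op 0.999
shift if rotated first [-0.012 -0.041 -0.002] rotvec u [ 0.003 -0.005  0.006]
shift units [-0.012 -0.041 -0.002]
```

Request:
arm_command(motion="-0.012 -0.04 0 0.003 -0.005 0.006 1; -0.006 -0.02 0 0 0 0 1; 0 0 0 0 0 0 1")

```text
time_s: 5.62
eef_pos: [0.5582, -0.332, 0.0554]
eef_rot: [0.001, 0.11, 0.994, -0.001]
wrist_force: [-0.5, 0.6, -0.3]
opening: 1.0
```

```bash
python3 -c "
from go import *
to(loc(DISH,(0,-.105,.054)),np.pi+DISH[2])"
```

```text
t 5.62 pos [ 0.5582 -0.332   0.0554] yaw 167.4 ez [ 0.002 -0.002 -1.   ] F [-0.5  0.6 -0.3] op 1.0
shift if rotated first [0.014 0.027 0.007] rotvec u [-0.002  0.003  0.   ]
shift units [0.014 0.027 0.007]
```

Request:
arm_command(motion="0.012 0.025 0.006 0 0 0 1; 0 0 0 0 0 0 1; 0 0 0 0 0 0 0.1; 0 0 0 0 0 0 0.1; 0 0 0 0 0 0 0.1; 0 0 0 0 0 0 0; 0 0 0 0 0 0 0; 0 0 0 0 0 0 0")

```text
time_s: 6.28
eef_pos: [0.5579, -0.3275, 0.0567]
eef_rot: [0.003, 0.11, 0.994, -0.002]
wrist_force: [0.3, 0.2, 1.2]
opening: 0.23
```

```bash
cat >> go.py <<'E'
def wrist(name):
    from bench import camera
    o=get_obs();c=camera("wrist");q=o["eef_rot"]
    T=np.eye(4);T[:3,:3]=R.from_quat([q[1],q[2],q[3],q[0]]).as_matrix();T[:3,3]=o["eef_pos"]
    c["pose"]=T@c["mount"];cv2.imwrite("pics/"+name,c["img"][:,:,::-1]);return c
E
python3 -c "
from go import *
to(loc(DISP,(0,-.215,.054)),np.pi+DISP[2]);to(loc(DISP,(0,-.30,.054)),np.pi+DISP[2])
wrist('w2.png')"
```

```text
t 6.28 pos [ 0.5579 -0.3275  0.0567] yaw 167.34 ez [ 0.006 -0.004 -1.   ] F [0.3 0.2 1.2] op 0.23
shift if rotated first [0.273 1.544 0.014] rotvec u [-0.003  0.006 -0.028]
shift units [0.319 1.536 0.007]
t 6.28 pos [ 0.5579 -0.3275  0.0567] yaw 167.34 ez [ 0.006 -0.004 -1.   ] F [0.3 0.2 1.2] op 0.23
shift if rotated first [0.273 1.119 0.014] rotvec u [-0.003  0.006 -0.028]
shift units [0.307 1.111 0.008]
```

View pics/w2.png

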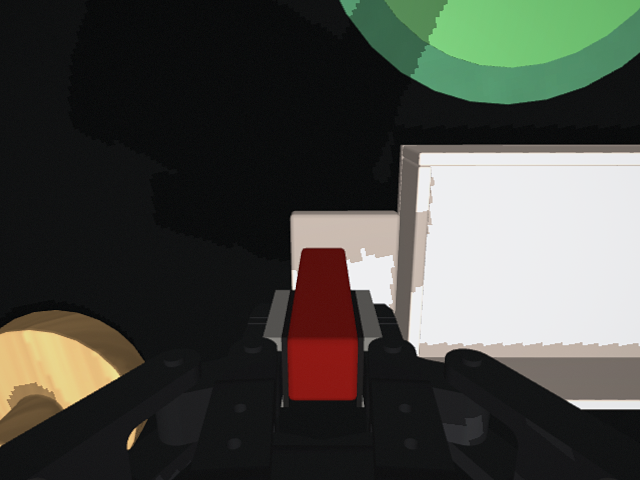

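Request:
arm_command(motion="0.01 0.03 0 0 0 -0.014 0; 0.02 0.06 0 0 0 -0.014 0; 0.02 0.07 0 0 0 0 0; 0.02 0.07 0 0 0 0 0; 0.02 0.07 0 0 0 0 0; 0.02 0.07 0 0 0 0 0")

```text
time_s: 6.83
eef_pos: [0.5507, -0.2486, 0.0574]
eef_rot: [0.005, 0.096, 0.995, -0.005]
wrist_force: [0.6, -2.1, 1.5]
opening: 0.226
```

```bash
python3 -c "
from go import *
to(loc(DISP,(0,-.30,.0565)),np.pi+DISP[2])"
```

```text
t 6.83 pos [ 0.5507 -0.2486  0.0574] yaw 169.0 ez [ 0.009 -0.01  -1.   ] F [ 0.6 -2.1  1.5] op 0.226
shift if rotated first [0.163 0.739 0.004] rotvec u [-0.008  0.01  -0.001]
shift units [ 0.163  0.739 -0.003]
```

Request:
arm_command(motion="0.02 0.08 0.002 -0.002 0.002 0 0; 0.02 0.09 0.002 -0.002 0.002 0 0; 0.02 0.09 0.001 0 0 0 0; 0.02 0.09 0 0 0 0 0; 0.02 0.09 0 0 0 0 0; 0.02 0.09 0 0 0 0 0; 0.015 0.06 0 0 0 0 0; 0 0 0 0 0 0 0")

```text
time_s: 7.5
eef_pos: [0.5441, -0.1096, 0.0567]
eef_rot: [0.003, 0.093, 0.996, -0.002]
wrist_force: [0.8, -1.4, -0.1]
opening: 0.226
```

```bash
python3 -c "
from go import *
to(loc(DISP,(0,-.235,.0565)),np.pi+DISP[2])
c=grab('scene');crop(c,260,180,140,150,4,'s3.png')
c=grab('side');crop(c,240,170,160,150,4,'d3.png')"
```

```text
t 7.5 pos [ 0.5441 -0.1096  0.0567] yaw 169.35 ez [ 0.006 -0.005 -1.   ] F [ 0.8 -1.4 -0.1] op 0.226
shift if rotated first [-0.002  0.388  0.001] rotvec u [-0.004  0.006  0.005]
shift units [-0.004  0.388 -0.   ]
```

View pics/s3.png

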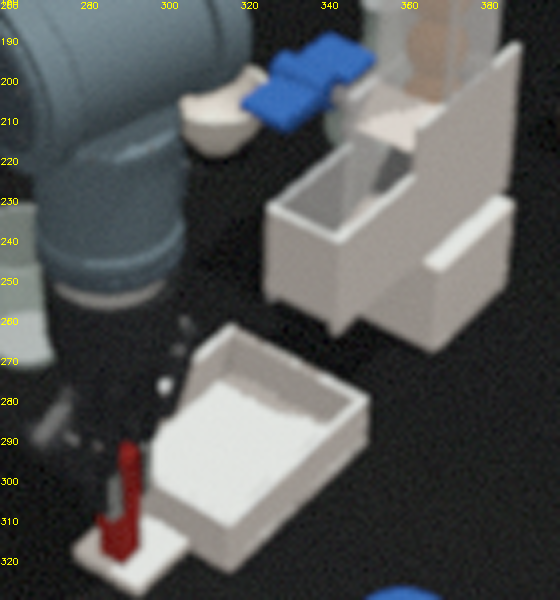

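View pics/d3.png

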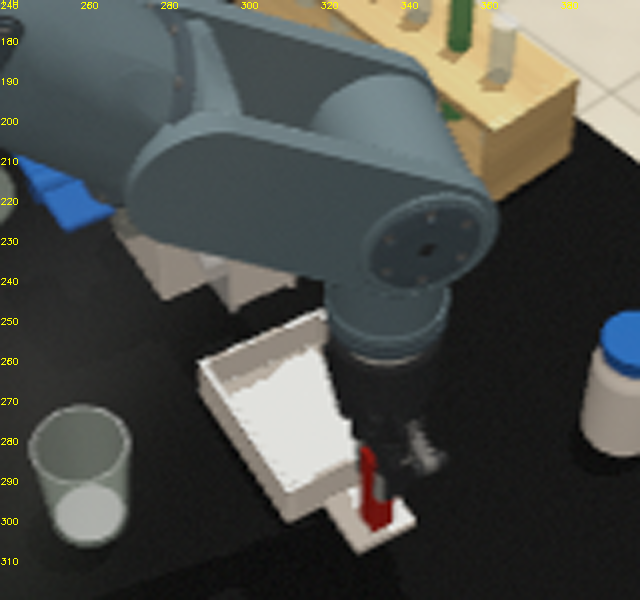

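Request:
arm_command(motion="-0.001 0.04 0 0 0 0.002 0; -0.001 0.06 0 0 0 0.002 0; -0.001 0.07 0 0 0 0.001 0; 0 0.07 0 0 0 0 0; 0 0.06 0 0 0 0 0; 0 0.04 0 0 0 0 0; 0 0.02 0 0 0 0 0")

```text
time_s: 8.18
eef_pos: [0.5603, -0.0415, 0.0568]
eef_rot: [0.003, 0.1, 0.995, -0.004]
wrist_force: [-1.4, -4.9, 3.7]
opening: 0.224
```

```bash
python3 -c "
from go import *
to(loc(DISP,(0,-.215,.0565)),np.pi+DISP[2])"
```

```text
t 8.18 pos [ 0.5603 -0.0415  0.0568] yaw 168.54 ez [ 0.006 -0.009 -1.   ] F [-1.4 -4.9  3.7] op 0.224
shift if rotated first [0.013 0.138 0.002] rotvec u [-0.007  0.007 -0.008]
shift units [0.014 0.138 0.001]
```

Request:
arm_command(motion="0.006 0.02 0 0 0 -0.004 0; 0.006 0.02 0 0 0 -0.004 0; 0 0.02 0 0 0 0 0")

```text
time_s: 8.43
eef_pos: [0.561, -0.0286, 0.0569]
eef_rot: [0.004, 0.096, 0.995, -0.004]
wrist_force: [-0.4, -3.4, 3.8]
opening: 0.228
```

```bash
python3 -c "
from go import *
to(loc(DISP,(0,-.215,.0565)),np.pi+DISP[2])
wrist('w4.png')
c=grab('scene');crop(c,260,160,140,150,4,'s4.png')"
```

```text
t 8.43 pos [ 0.561  -0.0286  0.0569] yaw 169.03 ez [ 0.007 -0.009 -1.   ] F [-0.4 -3.4  3.8] op 0.228
shift if rotated first [0.004 0.074 0.002] rotvec u [-0.007  0.008 -0.   ]
shift units [0.004 0.074 0.001]
```

View pics/s4.png

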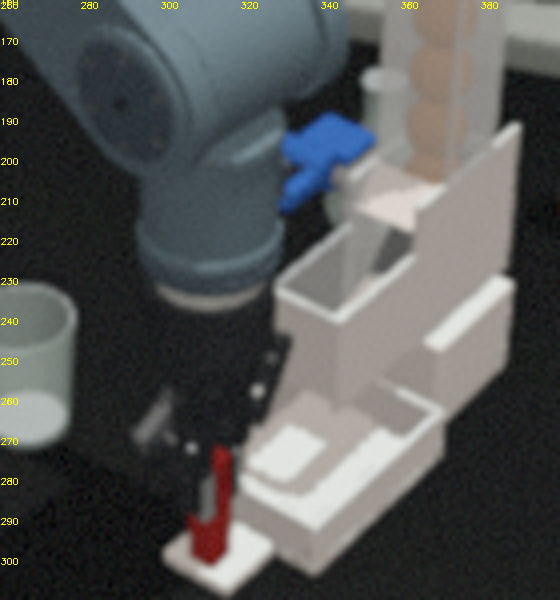

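View pics/w4.png

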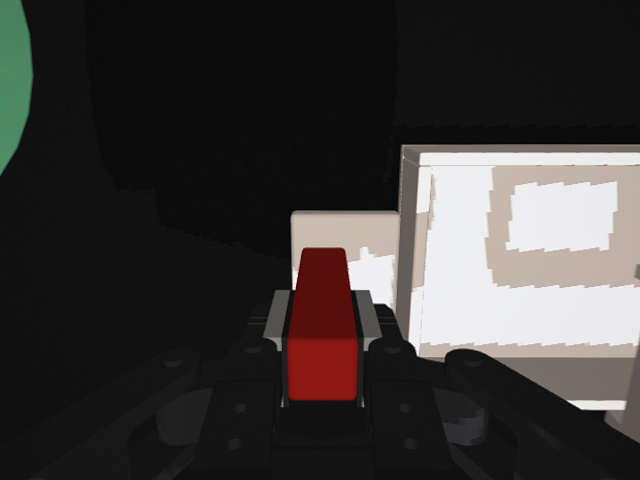

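Request:
arm_command(motion="0.002 0.02 0 0 0 0 0; 0.002 0.02 0 0 0 0 0; 0 0.02 0 0 0 0 0")

```text
time_s: 8.78
eef_pos: [0.5625, -0.0167, 0.0569]
eef_rot: [0.004, 0.096, 0.995, -0.004]
wrist_force: [-0.9, -4.6, 3.6]
opening: 0.223
```

Request:
arm_command(motion="0 0.015 0 0 0 0 0; 0 0.015 0 0 0 0 0")

```text
time_s: 8.95
eef_pos: [0.5645, -0.0145, 0.058]
eef_rot: [0.005, 0.095, 0.995, -0.008]
wrist_force: [-3.9, -23.3, 8.1]
opening: 0.229
```

```bash
python3 -c "
from go import *
to(loc(DISP,(0,-.215,.0565)),np.pi+DISP[2])
"
```

```text
t 8.95 pos [ 0.5645 -0.0145  0.058 ] yaw 169.1 ez [ 0.008 -0.017 -1.   ] F [ -3.9 -23.3   8.1] op 0.229
shift if rotated first [0.008 0.002 0.007] rotvec u [-0.015  0.01   0.001]
shift units [0.008 0.002 0.007]
```

Request:
arm_command(motion="0 0 0 0 0 0 0; 0 0 0 0 0 0 1; 0 0 0 0 0 0 1; 0 0 0 0 0 0 1; 0 0 0 0 0 0 1; 0 0 0 0 0 0 1; 0 0 0 0 0 0 1")

```text
time_s: 9.53
eef_pos: [0.5617, -0.0138, 0.0555]
eef_rot: [0.002, 0.094, 0.996, -0.009]
wrist_force: [-3.0, -11.8, 4.6]
opening: 1.002
```

```bash
python3 -c "
from go import *
to(loc(DISP,(0,-.215,.2)),np.pi+DISP[2])
wrist('w5.png')
"
```

```text
t 9.53 pos [ 0.5617 -0.0138  0.0555] yaw 169.25 ez [ 0.001 -0.019 -1.   ] F [ -3.  -11.8   4.6] op 1.002
shift if rotated first [-0.006  0.001 -0.723] rotvec u [-0.017  0.005  0.004]
shift units [-0.01  -0.012 -0.723]
```

View pics/w5.png

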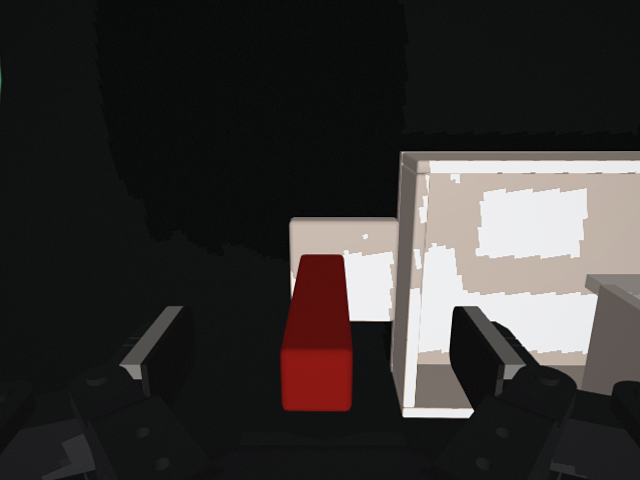

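Request:
arm_command(motion="0 -0.03 0 -0.008 0 0 1; 0 -0.03 0 -0.008 0 0 1; 0 0 0 0 0 0 1")

```text
time_s: 9.83
eef_pos: [0.559, -0.0264, 0.0553]
eef_rot: [0.002, 0.094, 0.996, 0.0]
wrist_force: [-0.2, 0.4, 0.8]
opening: 1.0
```

```bash
python3 -c "
from go import *
to(loc(DISP,(0,-.225,.23)),np.pi+DISP[2])
"
```

```text
t 9.83 pos [ 0.559  -0.0264  0.0553] yaw 169.25 ez [ 0.004 -0.    -1.   ] F [-0.2  0.4  0.8] op 1.0
shift if rotated first [-0.008  0.015 -0.873] rotvec u [0.    0.004 0.004]
shift units [-0.011  0.016 -0.873]
```

Request:
arm_command(motion="0 0 -0.06 0 0 0 1; 0 0 -0.1 0 0 0 1; 0 0 -0.14 0 0 0 0.5; 0 0 -0.14 0 0 0 0; 0 0 -0.14 0 0 0 0; 0 0 -0.14 0 0 0 0; 0.05 0 -0.1 0 0 0 0; 0.12 0.03 0 0 0 0 0; 0.12 0.06 0 0 0 0 0; 0.12 0.1 0 0 0 0 0")

```text
time_s: 10.67
eef_pos: [0.4858, 0.0254, 0.2358]
eef_rot: [0.006, 0.097, 0.995, 0.001]
wrist_force: [-0.4, 1.6, 0.4]
opening: 0.001
```

```bash
python3 -c "
from go import *
to(loc(DISP,(-.104,-.042,.175)),np.pi+DISP[2])
"
```

```text
t 10.67 pos [0.4858 0.0254 0.2358] yaw 168.89 ez [ 0.012  0.001 -1.   ] F [-0.4  1.6  0.4] op 0.001
shift if rotated first [0.104 0.746 0.304] rotvec u [ 0.003  0.011 -0.002]
shift units [0.109 0.745 0.305]
```

Request:
arm_command(motion="0.02 0.1 0 0.003 0.011 0 0; 0.02 0.12 0.02 0 0 0 0; 0.02 0.12 0.04 0 0 0 0; 0.02 0.12 0.04 0 0 0 0; 0.01 0.1 0.04 0 0 0 0; 0 0.07 0.04 0 0 0 0; 0 0.04 0.02 0 0 0 0; 0 0 0 0 0 0 0")

```text
time_s: 11.33
eef_pos: [0.4905, 0.1723, 0.2055]
eef_rot: [0.006, 0.095, 0.995, 0.003]
wrist_force: [-0.1, 0.2, -0.4]
opening: 0.006
```

```bash
python3 -c "
from go import *
to(loc(DISP,(-.104,-.042,.165)),np.pi+DISP[2])
wrist('w6.png')
c=grab('scene');crop(c,260,100,150,150,4,'s6.png')
c=grab('side');crop(c,200,120,150,150,4,'d6.png')
"
```

```text
t 11.33 pos [0.4905 0.1723 0.2055] yaw 169.07 ez [ 0.012  0.004 -1.   ] F [-0.1  0.2 -0.4] op 0.006
shift if rotated first [-0.013  0.02   0.202] rotvec u [0.006 0.01  0.001]
shift units [-0.011  0.019  0.203]
```

View pics/s6.png

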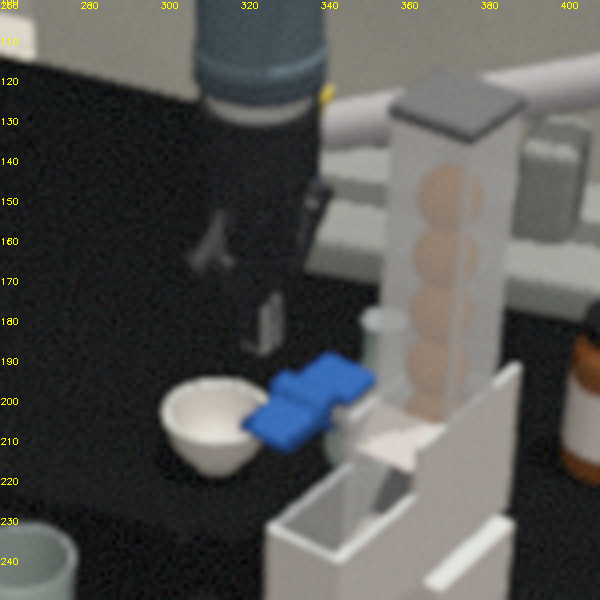

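View pics/d6.png

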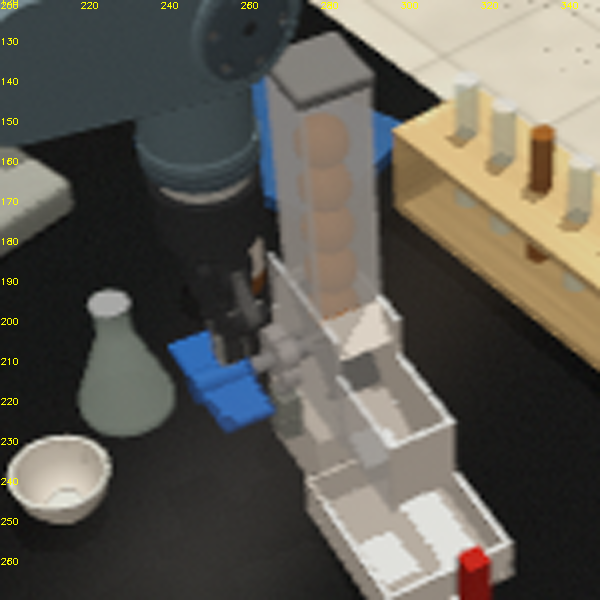

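View pics/w6.png

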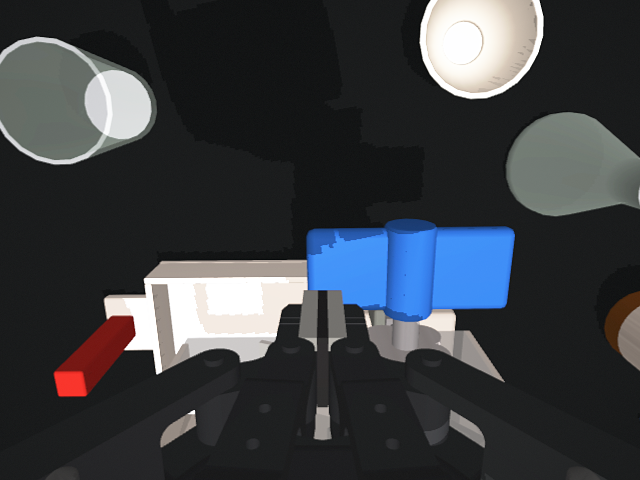

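Request:
arm_command(motion="-0.008 0.035 0.05 0.006 0.01 0 0; -0.004 0.025 0.06 0 0 0 0; 0 0 0.05 0 0 0 0; 0 0 0.03 0 0 0 0; 0 0 0 0 0 0 0")

```text
time_s: 11.9
eef_pos: [0.4979, 0.1782, 0.1683]
eef_rot: [0.003, 0.099, 0.995, -0.001]
wrist_force: [-0.1, -0.3, -0.6]
opening: -0.005
```

```bash
python3 -c "
from go import *
to(loc(DISP,(-.104,-.033,.112)),np.pi+DISP[2])
"
```

```text
t 11.9 pos [0.4979 0.1782 0.1683] yaw 168.68 ez [ 0.006 -0.002 -1.   ] F [-0.1 -0.3 -0.6] op -0.005
shift if rotated first [0.018 0.029 0.281] rotvec u [-0.001  0.006 -0.006]
shift units [0.019 0.029 0.281]
```

Request:
arm_command(motion="0.01 0.015 0.04 0 0.003 -0.006 0; 0.008 0.01 0.04 0 0 0 0; 0 0.005 0.04 0 0 0 0; 0 0 0.04 0 0 0 0; 0 0 0.03 0 0 0 0")

```text
time_s: 12.32
eef_pos: [0.4969, 0.1843, 0.1308]
eef_rot: [0.003, 0.096, 0.995, -0.0]
wrist_force: [-3.4, 1.9, 13.2]
opening: -0.003
```

```bash
python3 -c "
from go import *
to(loc(DISP,(-.104,-.033,.112)),np.pi+DISP[2])
"
```

```text
t 12.32 pos [0.4969 0.1843 0.1308] yaw 169.02 ez [ 0.006 -0.001 -1.   ] F [-3.4  1.9 13.2] op -0.003
shift if rotated first [0.007 0.    0.094] rotvec u [-0.     0.006 -0.   ]
shift units [0.008 0.    0.094]
```

Request:
arm_command(motion="0 0 0.03 0 0 0 0; 0 0 0.03 0 0 0 0; 0 0 0.03 0 0 0 0; 0 0 0.02 0 0 0 0")

```text
time_s: 12.65
eef_pos: [0.4999, 0.1849, 0.1107]
eef_rot: [0.007, 0.095, 0.995, -0.0]
wrist_force: [-9.4, -12.4, 27.0]
opening: 0.001
```

```bash
python3 -c "
from go import *
to(loc(DISP,(-.104,-.033,.108)),np.pi+DISP[2])
wrist('w7.png')
c=grab('side');crop(c,200,120,150,150,4,'d7.png')
"
```

```text
t 12.65 pos [0.4999 0.1849 0.1107] yaw 169.1 ez [ 0.013 -0.001 -1.   ] F [ -9.4 -12.4  27. ] op 0.001
shift if rotated first [ 0.021 -0.005  0.014] rotvec u [0.001 0.012 0.001]
shift units [ 0.021 -0.005  0.013]
```

View pics/d7.png

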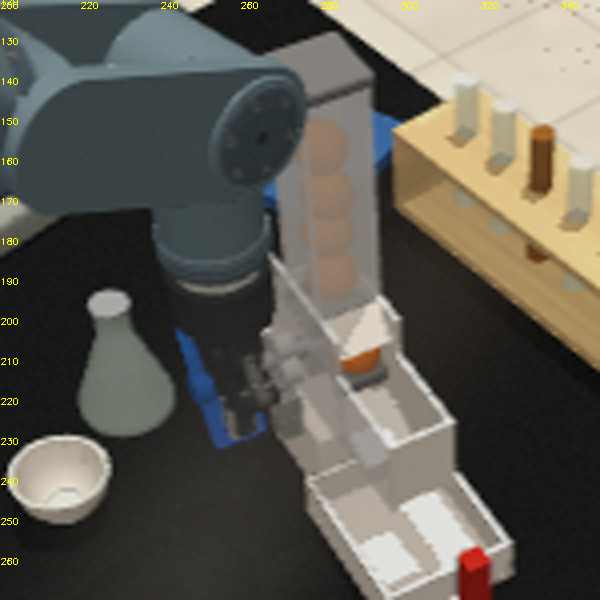

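View pics/w7.png

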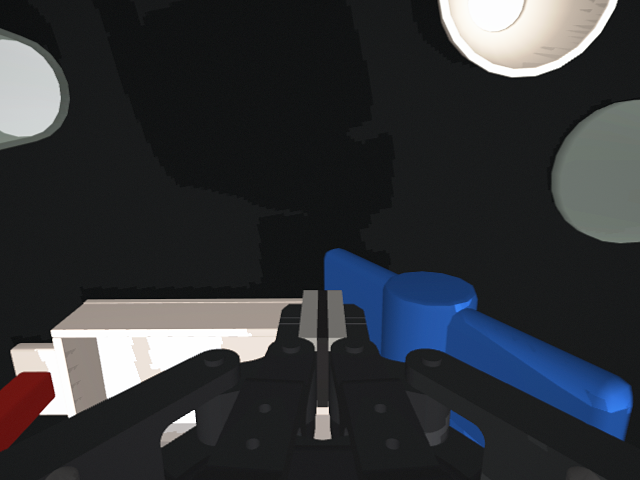

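Request:
arm_command(motion="0 -0.03 0 0 0 0 0; 0 -0.04 0 0 0 0 0; 0 -0.04 0 0 0 0 0; 0 0 0 0 0 0 0")

```text
time_s: 13.08
eef_pos: [0.4951, 0.1606, 0.1093]
eef_rot: [0.006, 0.095, 0.995, -0.001]
wrist_force: [-0.4, -1.8, 2.7]
opening: -0.002
```

```bash
python3 -c "
from go import *
to(loc(DISP,(-.104,-.033,.108)),np.pi+DISP[2])
wrist('w8.png')
c=grab('side');crop(c,200,120,150,150,4,'d8.png')
"
```

```text
t 13.08 pos [0.4951 0.1606 0.1093] yaw 169.13 ez [ 0.012 -0.003 -1.   ] F [-0.4 -1.8  2.7] op -0.002
shift if rotated first [0.021 0.118 0.007] rotvec u [-0.001  0.012  0.002]
shift units [0.021 0.118 0.006]
```

View pics/d8.png

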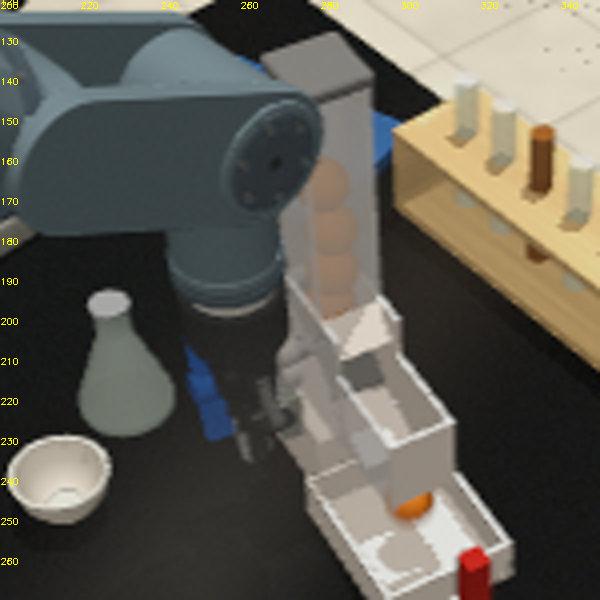

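View pics/w8.png

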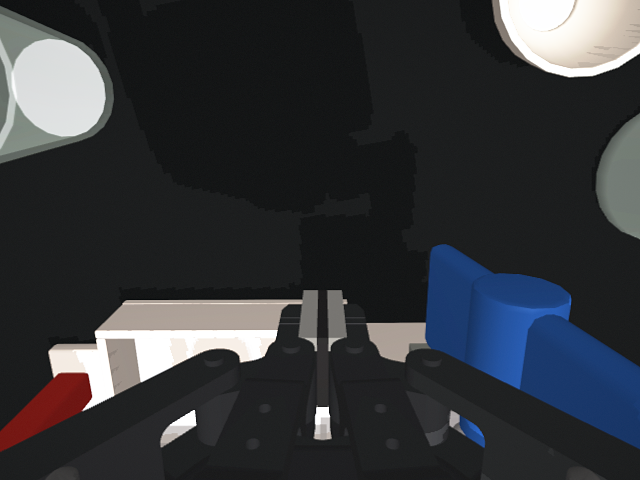

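Request:
arm_command(motion="0 -0.08 0 0 0.006 0 0; 0 -0.1 0 0 0.006 0 0; 0 -0.06 -0.05 0 0 0 0; 0 0 -0.1 0 0 0 0; 0 0 -0.14 0 0 0 0; 0 0 -0.14 0 0 0 0; 0 0 -0.12 0 0 0 0; 0 0 -0.05 0 0 0 0; 0 0 0 0 0 0 0")

```text
time_s: 13.93
eef_pos: [0.4827, 0.114, 0.2298]
eef_rot: [-0.005, 0.095, 0.995, 0.001]
wrist_force: [-0.5, -0.8, 0.3]
opening: -0.001
```

```bash
python3 -c "
from go import *
to(loc(DISP,(-.104,.04,.22)),np.pi+DISP[2])
wrist('w9.png')
c=grab('scene');crop(c,260,120,150,150,4,'s9.png')
"
```

```text
t 13.93 pos [0.4827 0.114  0.2298] yaw 169.12 ez [-0.009  0.004 -1.   ] F [-0.5 -0.8  0.3] op -0.001
shift if rotated first [0.004 0.724 0.049] rotvec u [ 0.002 -0.009  0.001]
shift units [0.002 0.724 0.051]
```

View pics/s9.png

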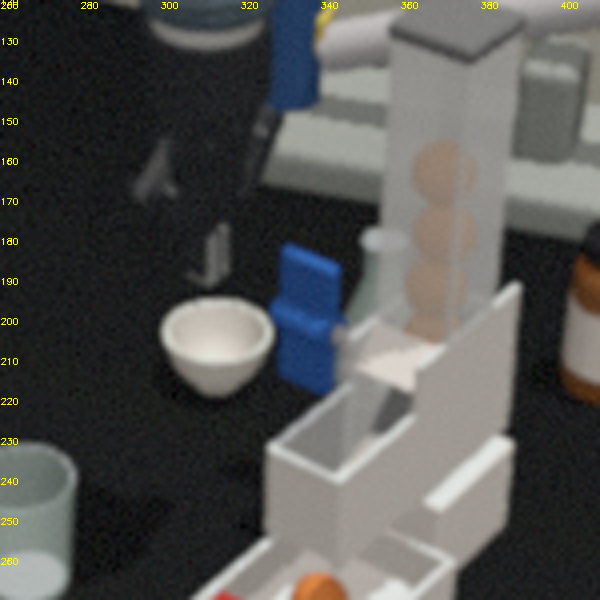

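View pics/w9.png

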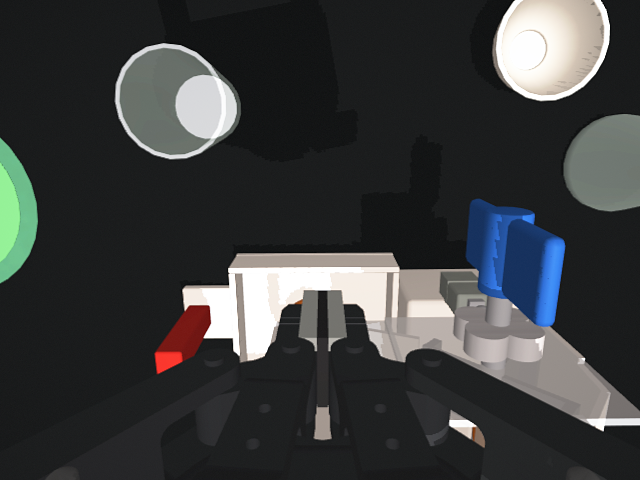

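Request:
arm_command(motion="0 0.08 0 0.002 -0.009 0 0; 0 0.12 0 0 0 0 0; 0 0.12 0 0 0 0 0; 0 0.12 0 0 0 0 0; 0 0.12 0 0 0 0 0; 0 0.1 0 0 0 0 0; 0 0.05 0 0 0 0 0; 0 0 0 0 0 0 0")

```text
time_s: 14.7
eef_pos: [0.501, 0.2576, 0.2081]
eef_rot: [-0.014, 0.096, 0.995, -0.004]
wrist_force: [-0.7, 0.5, -0.2]
opening: 0.0
```

```bash
python3 -c "
from go import *
to(loc(DISP,(-.104,.03,.164)),np.pi+DISP[2])
"
```

```text
t 14.7 pos [0.501  0.2576 0.2081] yaw 168.95 ez [-0.029 -0.005 -1.   ] F [-0.7  0.5 -0.2] op 0.0
shift if rotated first [-0.043 -0.049  0.221] rotvec u [-0.01  -0.027 -0.001]
shift units [-0.049 -0.046  0.22 ]
```

Request:
arm_command(motion="-0.02 0 0.05 -0.005 -0.013 0 0; -0.015 0 0.05 -0.004 -0.01 0 0; 0 0 0.05 0 0 0 0; 0 0 0.03 0 0 0 0; 0 0 0 0 0 0 0")

```text
time_s: 15.12
eef_pos: [0.5039, 0.2529, 0.1644]
eef_rot: [-0.006, 0.096, 0.995, -0.003]
wrist_force: [0.2, -0.3, 1.1]
opening: -0.001
```

```bash
python3 -c "
from go import *
to(loc(DISP,(-.104,.014,.164)),np.pi+DISP[2])
"
```

```text
t 15.12 pos [0.5039 0.2529 0.1644] yaw 169.01 ez [-0.012 -0.004 -1.   ] F [ 0.2 -0.3  1.1] op -0.001
shift if rotated first [-0.024 -0.109  0.002] rotvec u [-0.006 -0.011 -0.   ]
shift units [-0.024 -0.109  0.002]
```

Request:
arm_command(motion="-0.012 -0.05 0 -0.006 -0.011 0 0; -0.006 -0.05 0 0 0 0 0; 0 -0.05 0 0 0 0 0; 0 -0.04 0 0 0 0 0; 0 -0.03 0 0 0 0 0")

```text
time_s: 15.53
eef_pos: [0.4993, 0.21, 0.1654]
eef_rot: [0.002, 0.096, 0.995, 0.006]
wrist_force: [0.8, 4.7, 0.3]
opening: -0.005
```

```bash
python3 -c "
from go import *
to(loc(DISP,(-.104,-.014,.164)),np.pi+DISP[2])
"
```

```text
t 15.53 pos [0.4993 0.21   0.1654] yaw 168.99 ez [ 0.004  0.012 -1.   ] F [0.8 4.7 0.3] op -0.005
shift if rotated first [-0.006 -0.033  0.007] rotvec u [ 0.012  0.002 -0.001]
shift units [-0.006 -0.034  0.006]
```

Request:
arm_command(motion="0 -0.02 0 0.006 0 0 0; 0 -0.02 0 0 0 0 0; 0 -0.02 0 0 0 0 0")

```text
time_s: 15.78
eef_pos: [0.4982, 0.1971, 0.1681]
eef_rot: [0.004, 0.097, 0.995, 0.006]
wrist_force: [-0.3, 2.3, 1.3]
opening: -0.002
```

```bash
python3 -c "
from go import *
to(loc(DISP,(-.104,-.014,.164)),np.pi+DISP[2])
wrist('w10.png')
c=grab('side');crop(c,200,120,150,150,4,'d10.png')
"
```

```text
t 15.78 pos [0.4982 0.1971 0.1681] yaw 168.87 ez [ 0.009  0.01  -1.   ] F [-0.3  2.3  1.3] op -0.002
shift if rotated first [0.002 0.031 0.021] rotvec u [ 0.011  0.007 -0.003]
shift units [0.002 0.031 0.021]
```

View pics/d10.png

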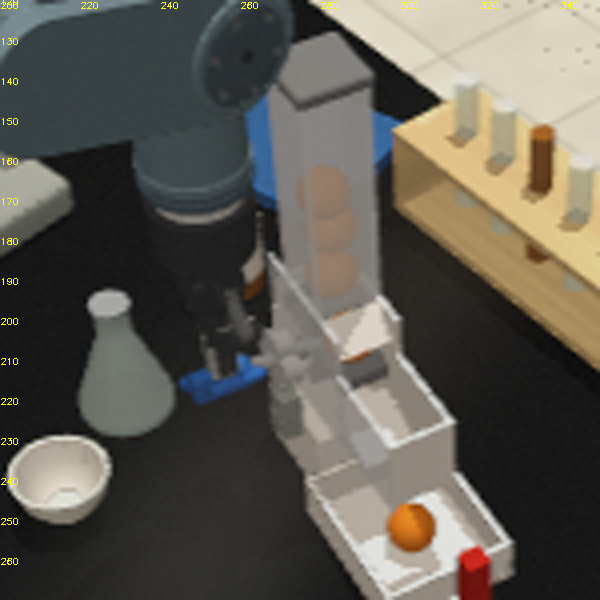

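View pics/w10.png

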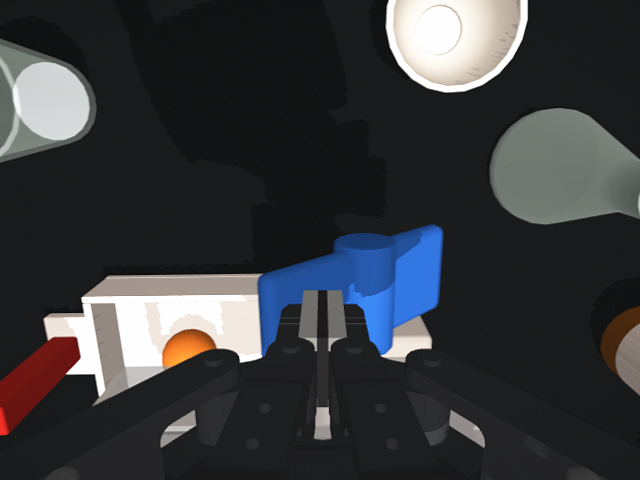

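Request:
arm_command(motion="0 0 0 0 0 0 0; 0 0 0 0 0 0 0; 0 0 0 0 0 0 0; 0 0 0 0 0 0 0")

```text
time_s: 16.22
eef_pos: [0.4979, 0.1946, 0.1677]
eef_rot: [0.003, 0.098, 0.995, 0.003]
wrist_force: [-0.3, -0.1, -1.0]
opening: -0.002
```

```bash
python3 -c "
from go import *
to(loc(DISP,(-.104,-.06,.175)),np.pi+DISP[2])
wrist('w11.png')
c=grab('side');crop(c,200,120,150,150,4,'d11.png')
"
```

```text
t 16.22 pos [0.4979 0.1946 0.1677] yaw 168.8 ez [ 0.007  0.006 -1.   ] F [-0.3 -0.1 -1. ] op -0.002
shift if rotated first [ 0.002 -0.186 -0.037] rotvec u [ 0.007  0.006 -0.004]
shift units [ 0.001 -0.186 -0.038]
```

View pics/d11.png

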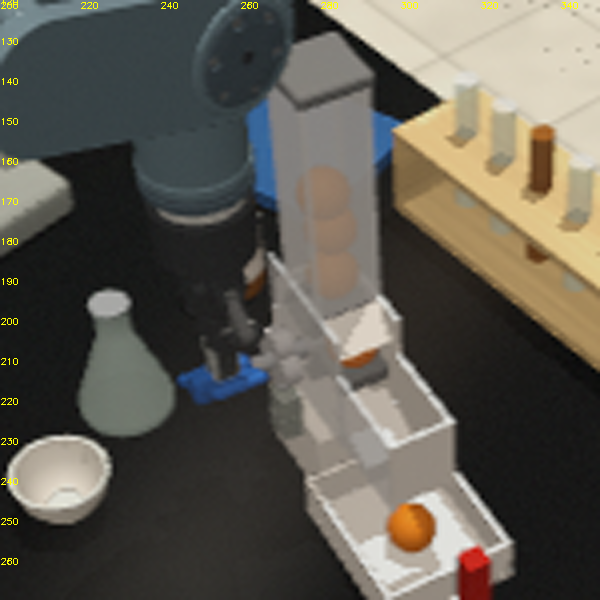

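View pics/w11.png

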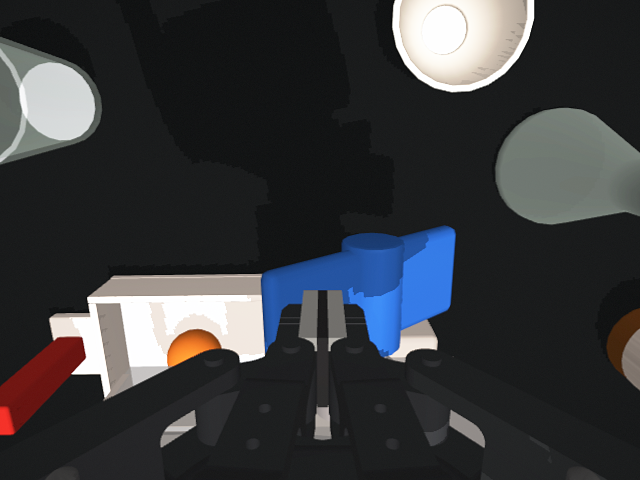

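Request:
arm_command(motion="0 -0.03 0 0.003 0.003 0 0; 0 -0.03 0.01 0 0 0 0; 0 -0.03 0.01 0 0 0 0; 0 -0.02 0 0 0 0 0; 0 0 0 0 0 0 0")

```text
time_s: 16.73
eef_pos: [0.4927, 0.171, 0.1625]
eef_rot: [0.001, 0.097, 0.995, 0.001]
wrist_force: [0.6, -0.6, 0.1]
opening: -0.001
```

```bash
python3 -c "
from go import *
to(loc(DISP,(-.104,-.06,.175)),np.pi+DISP[2])
wrist('w12.png')
c=grab('side');crop(c,200,120,150,150,4,'d12.png')
"
```

```text
t 16.73 pos [0.4927 0.171  0.1625] yaw 168.88 ez [ 0.002  0.003 -1.   ] F [ 0.6 -0.6  0.1] op -0.001
shift if rotated first [-0.001 -0.066 -0.063] rotvec u [ 0.003  0.001 -0.003]
shift units [-0.001 -0.065 -0.063]
```

View pics/d12.png

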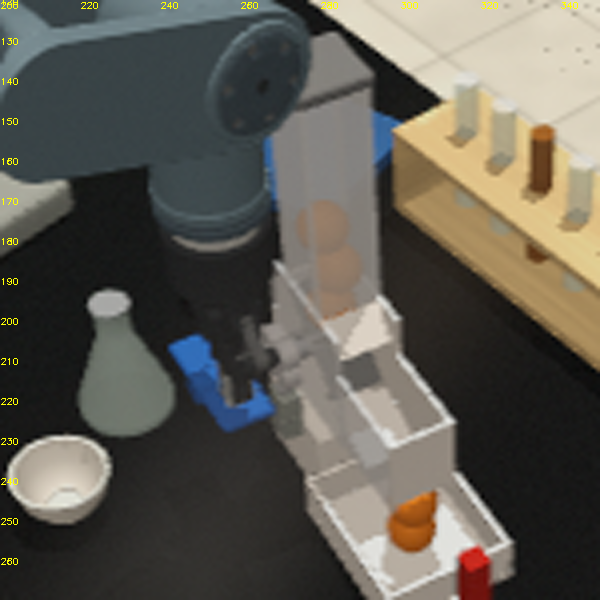

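View pics/w12.png

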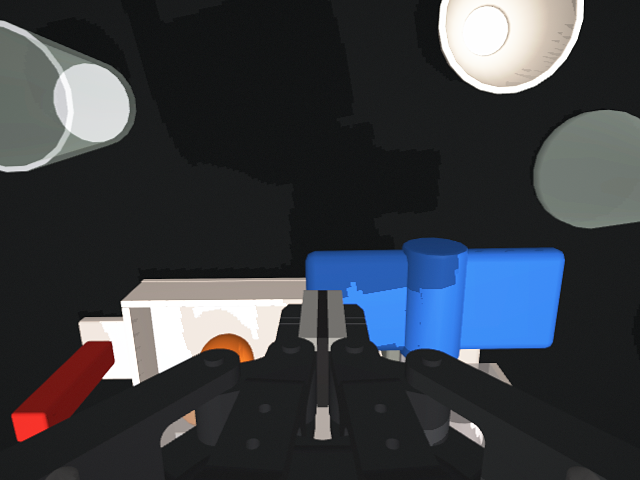

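Request:
arm_command(motion="0 0.03 0.01 0 0 0 0; 0 0.025 0.02 0 0 0 0; 0 0.01 0.03 0 0 0 0; 0 0 0.03 0 0 0 0; 0 0 0.03 0 0 0 0")

```text
time_s: 17.25
eef_pos: [0.4972, 0.186, 0.1393]
eef_rot: [0.003, 0.096, 0.995, 0.001]
wrist_force: [-5.2, -6.7, 13.8]
opening: -0.002
```

```bash
python3 -c "
from go import *
to(loc(DISP,(-.104,-.034,.110)),np.pi+DISP[2])
"
```

```text
t 17.25 pos [0.4972 0.186  0.1393] yaw 168.93 ez [ 0.006  0.002 -1.   ] F [-5.2 -6.7 13.8] op -0.002
shift if rotated first [ 0.007 -0.013  0.146] rotvec u [ 0.003  0.005 -0.002]
shift units [ 0.008 -0.014  0.146]
```

Request:
arm_command(motion="0.003 -0.005 0.035 0 0.003 0 0; 0.003 -0.005 0.035 0 0 0 0; 0 0 0.035 0 0 0 0; 0 0 0.03 0 0 0 0; 0 0 0.025 0 0 0 0")

```text
time_s: 17.67
eef_pos: [0.5003, 0.1852, 0.1106]
eef_rot: [0.006, 0.095, 0.995, 0.002]
wrist_force: [-13.2, -20.2, 39.7]
opening: -0.0
```

```bash
python3 -c "
from go import *
to(loc(DISP,(-.104,-.034,.110)),np.pi+DISP[2])
"
```

```text
t 17.67 pos [0.5003 0.1852 0.1106] yaw 169.13 ez [ 0.012  0.002 -1.   ] F [-13.2 -20.2  39.7] op -0.0
shift if rotated first [ 0.023 -0.013  0.003] rotvec u [0.004 0.011 0.002]
shift units [ 0.023 -0.013  0.002]
```

Request:
arm_command(motion="0 -0.04 0 0 0 0 0; 0 -0.04 0 0 0 0 0; 0 -0.04 0 0 0 0 0; 0 -0.04 0 0 0 0 0; 0 -0.06 0 0 0 0 0; 0 -0.06 0 0 0 0 0; 0 -0.04 -0.05 0 0 0 0; 0 0 -0.1 0 0 0 0; 0 0 -0.1 0 0 0 0; 0 0 -0.05 0 0 0 0")

```text
time_s: 18.5
eef_pos: [0.4813, 0.1149, 0.1665]
eef_rot: [-0.001, 0.095, 0.995, 0.001]
wrist_force: [-0.2, -0.1, 0.0]
opening: 0.0
```

```bash
python3 -c "
from go import *
to(loc(DISP,(0,-.225,.2)),np.pi+DISP[2])
wrist('w13.png')
c=grab('side');crop(c,200,120,150,150,4,'d13.png')
c=grab('scene');crop(c,260,120,150,180,3,'s13.png')
"
```

```text
t 18.5 pos [0.4813 0.1149 0.1665] yaw 169.08 ez [-0.001  0.001 -1.   ] F [-0.2 -0.1  0. ] op 0.0
shift if rotated first [-0.524 -0.605 -0.167] rotvec u [ 0.001 -0.002  0.001]
shift units [-0.523 -0.605 -0.169]
```

View pics/s13.png

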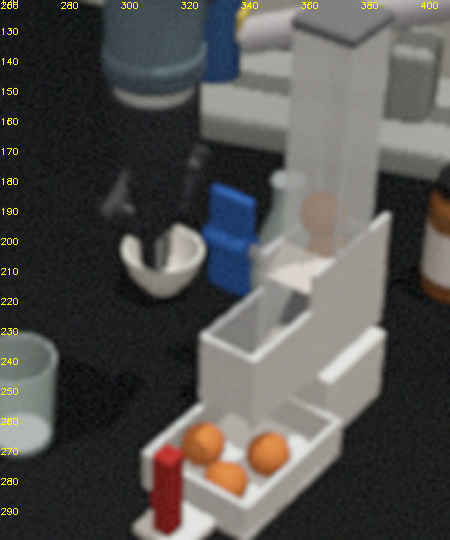

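View pics/d13.png

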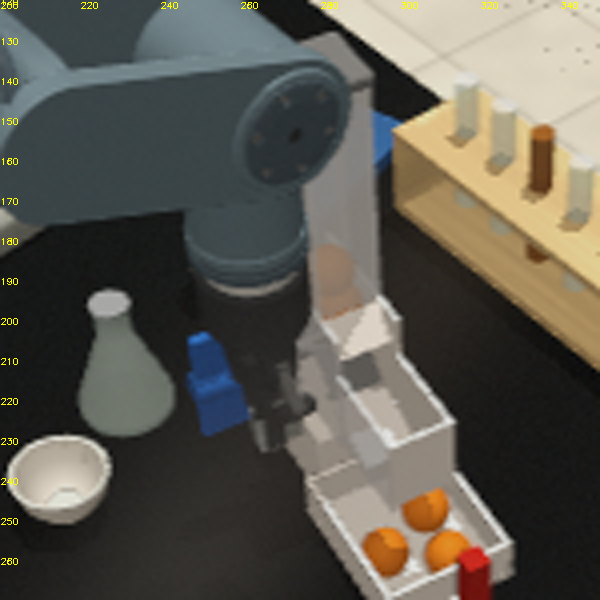

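View pics/w13.png

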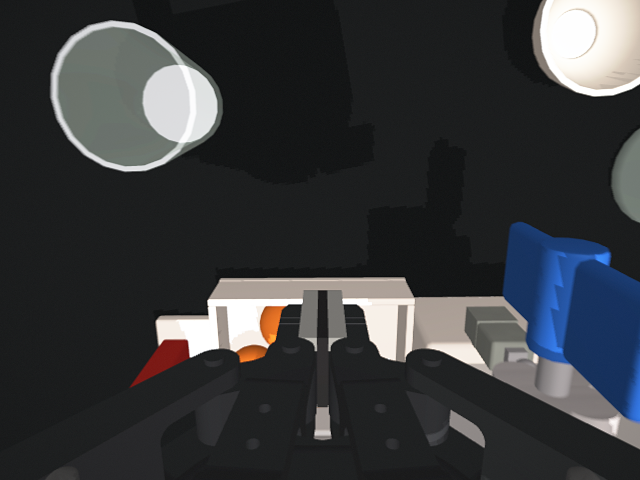

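Request:
arm_command(motion="0 -0.08 -0.05 0 0 0 0; 0 -0.12 -0.05 0 0 0 0; -0.04 -0.12 -0.05 0 0 0 0.6; -0.08 -0.1 -0.03 0 0 0 0.6; -0.1 -0.08 0 0 0 0 0.6; -0.1 -0.06 0 0 0 0 0.6; -0.1 -0.02 0 0 0 0 0.6; -0.06 0 0 0 0 0 0.6; -0.02 0 0 0 0 0 0.6; 0 0 0 0 0 0 0.6")

```text
time_s: 19.48
eef_pos: [0.5533, -0.0213, 0.1884]
eef_rot: [-0.01, 0.093, 0.996, 0.002]
wrist_force: [-0.3, 0.4, 0.2]
opening: 0.597
```

```bash
python3 -c "
from go import *
to((.5615,-.0205,.056),np.pi+DISP[2])
wrist('w14.png')
"
```

```text
t 19.48 pos [ 0.5533 -0.0213  0.1884] yaw 169.36 ez [-0.019  0.005 -1.   ] F [-0.3  0.4  0.2] op 0.597
shift if rotated first [-0.039  0.012  0.662] rotvec u [ 0.002 -0.018  0.005]
shift units [-0.052  0.01   0.661]
```

View pics/w14.png

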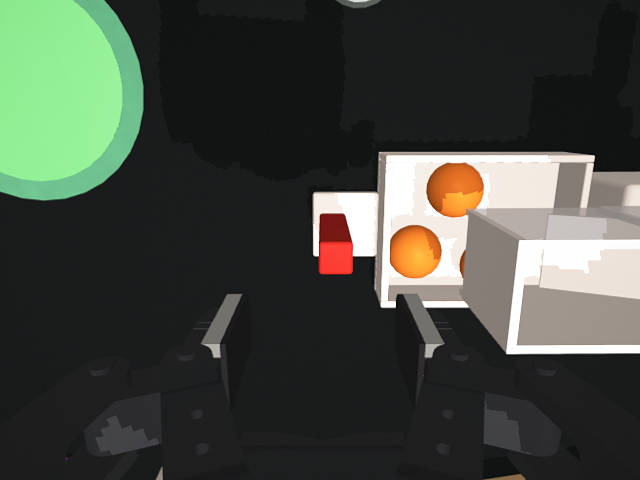

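```bash
python3 -c "
from go import *
c=wrist('w14b.png');print(onz(c,(336,257.5),.095), onz(c,(379,153),.04),onz(c,(379,305),.04))
"
```

```text
[ 0.5605182  -0.01453847  0.095     ] [0.51100027 0.0253437  0.04      ] [0.61920898 0.00870802 0.04      ]
```

Request:
arm_command(motion="-0.02 0.005 0.08 0.002 -0.018 0.005 0.6; -0.015 0.005 0.12 0 0 0 0.6; 0 0 0.12 0 0 0 0.6; 0 0 0.12 0 0 0 0.6; 0 0 0.08 0 0 0 0.6; 0 0 0.02 0 0 0 0.6; 0 0 0 0 0 0 0.6")

```text
time_s: 20.17
eef_pos: [0.5551, -0.0151, 0.0776]
eef_rot: [0.0, 0.092, 0.996, -0.0]
wrist_force: [-0.2, -0.1, 0.0]
opening: 0.599
```

```bash
python3 -c "
from go import *
to((.5605,-.0165,.056),np.pi+DISP[2])
wrist('w15.png')
"
```

```text
t 20.17 pos [ 0.5551 -0.0151  0.0776] yaw 169.43 ez [ 0. -0. -1.] F [-0.2 -0.1  0. ] op 0.599
shift if rotated first [-0.028 -0.002  0.108] rotvec u [-0.     0.     0.007]
shift units [-0.028 -0.002  0.108]
```

View pics/w15.png

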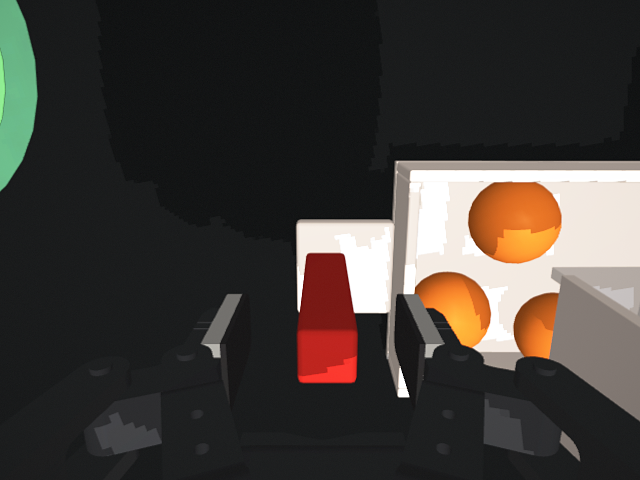

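Request:
arm_command(motion="-0.02 0 0.04 0 0 0.007 0.6; -0.015 0 0.05 0 0 0 0.6; 0 0 0.03 0 0 0 0.6; 0 0 0 0 0 0 0.6; 0 0 0 0 0 0 0.2; 0 0 0 0 0 0 0; 0 0 0 0 0 0 0; 0 0 0 0 0 0 0; 0 0 0 0 0 0 0")

```text
time_s: 20.97
eef_pos: [0.5661, -0.0166, 0.0567]
eef_rot: [0.004, 0.096, 0.995, -0.0]
wrist_force: [1.3, -0.2, -2.6]
opening: 0.23
```

```bash
python3 -c "
from go import *
to((.545,-.095,.056),np.pi+DISP[2])
wrist('w16.png')
"
```

```text
t 20.97 pos [ 0.5661 -0.0166  0.0567] yaw 169.02 ez [ 0.009 -0.002 -1.   ] F [ 1.3 -0.2 -2.6] op 0.23
shift if rotated first [ 0.029 -0.405  0.004] rotvec u [-0.     0.008 -0.   ]
shift units [ 0.029 -0.405  0.003]
```

View pics/w16.png

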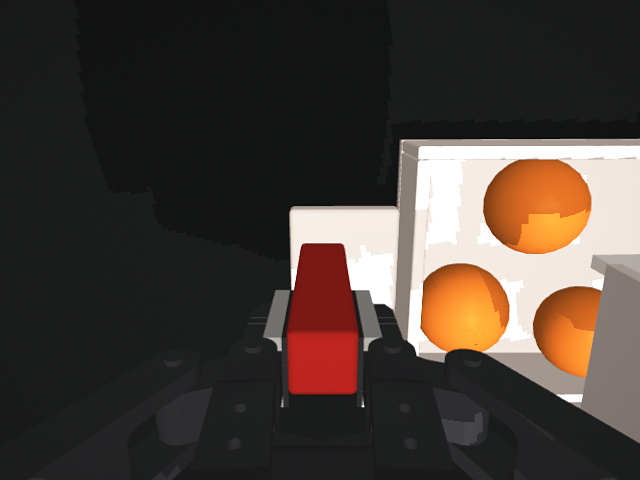

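Request:
arm_command(motion="0 -0.02 0.002 0 0.002 0 0; 0 -0.04 0.002 0 0.002 0 0; 0 -0.06 0.001 0 0 0 0; 0 -0.07 0 0 0 0 0; 0 -0.07 0 0 0 0 0; 0.01 -0.07 0 0 0 0 0; 0.02 -0.07 0 0 0 0 0; 0.03 -0.07 0 0 0 0 0")

```text
time_s: 21.68
eef_pos: [0.5369, -0.1103, 0.0567]
eef_rot: [0.004, 0.093, 0.996, 0.0]
wrist_force: [1.3, 2.6, -2.0]
opening: 0.225
```

```bash
python3 -c "
from go import *
to((.404,-.318,.0562),np.pi+DISP[2])
"
```

```text
t 21.68 pos [ 0.5369 -0.1103  0.0567] yaw 169.34 ez [ 0.008 -0.    -1.   ] F [ 1.3  2.6 -2. ] op 0.225
shift if rotated first [ 0.455 -1.146  0.003] rotvec u [0.001 0.007 0.005]
shift units [ 0.461 -1.143 -0.003]
```

Request:
arm_command(motion="0.028 -0.07 0.004 0 0.002 0.002 0; 0.028 -0.07 0.004 0 0.002 0.002 0; 0.028 -0.07 0.003 0 0 0.001 0; 0.028 -0.07 0.002 0 0 0 0; 0.028 -0.07 0.001 0 0 0 0; 0.028 -0.07 0 0 0 0 0; 0.028 -0.07 0 0 0 0 0")

```text
time_s: 22.27
eef_pos: [0.4787, -0.208, 0.0567]
eef_rot: [0.006, 0.097, 0.995, 0.0]
wrist_force: [1.2, 2.6, -1.4]
opening: 0.228
```

```bash
python3 -c "
from go import *
to((.404,-.318,.0562),np.pi+DISP[2])
"
```

```text
t 22.27 pos [ 0.4787 -0.208   0.0567] yaw 168.82 ez [ 0.012 -0.    -1.   ] F [ 1.2  2.6 -1.4] op 0.228
shift if rotated first [ 0.262 -0.611  0.003] rotvec u [ 0.002  0.011 -0.004]
shift units [ 0.26  -0.612 -0.002]
```

Request:
arm_command(motion="0.03 -0.07 0.003 0 0.003 -0.002 0; 0.03 -0.07 0.003 0 0.003 -0.002 0; 0.03 -0.07 0.002 0 0 0 0; 0.03 -0.07 0.001 0 0 0 0; 0.03 -0.06 0 0 0 0 0; 0.02 -0.05 0 0 0 0 0; 0.015 -0.03 0 0 0 0 0; 0 0 0 0 0 0 0; 0 0 0 0 0 0 0")

```text
time_s: 23.02
eef_pos: [0.4204, -0.294, 0.0567]
eef_rot: [0.005, 0.099, 0.995, 0.0]
wrist_force: [1.2, 3.4, -0.6]
opening: 0.229
```

```bash
python3 -c "
from go import *
to((.404,-.318,.0562),np.pi+DISP[2])
wrist('w17.png')
c=grab('scene');pickle.dump(c,open('scene.pkl','wb'));crop(c,170,280,130,110,6,'s17.png')
c=grab('side');pickle.dump(c,open('side.pkl','wb'));crop(c,280,290,110,110,5,'d17.png')
"
```

```text
t 23.02 pos [ 0.4204 -0.294   0.0567] yaw 168.61 ez [ 0.01 -0.   -1.  ] F [ 1.2  3.4 -0.6] op 0.229
shift if rotated first [ 0.058 -0.134  0.003] rotvec u [ 0.001  0.009 -0.007]
shift units [ 0.057 -0.134  0.002]
```

View pics/s17.png

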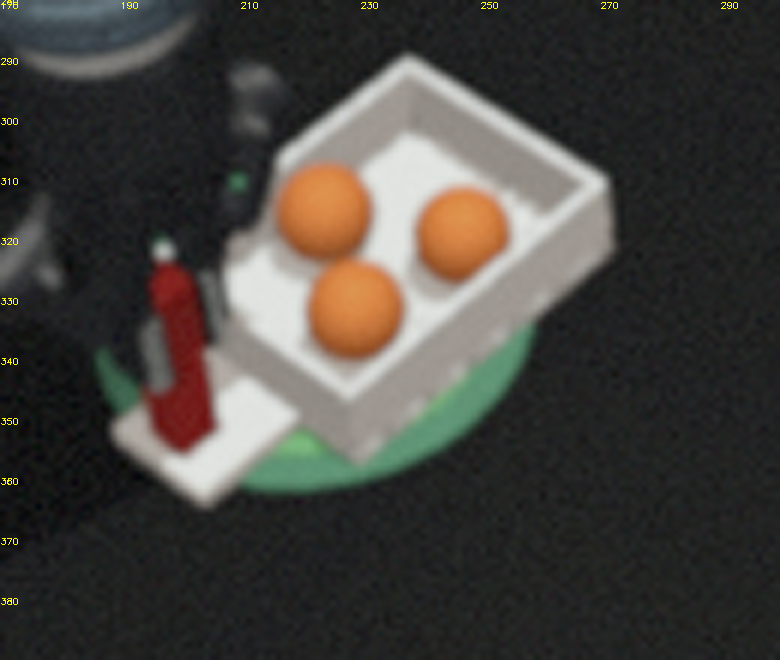

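View pics/d17.png

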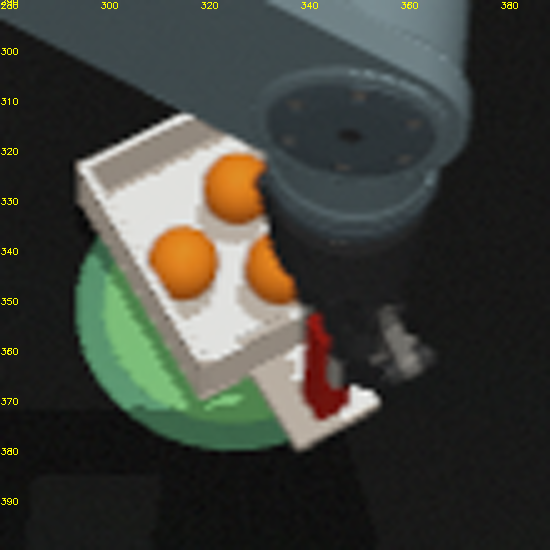

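View pics/w17.png

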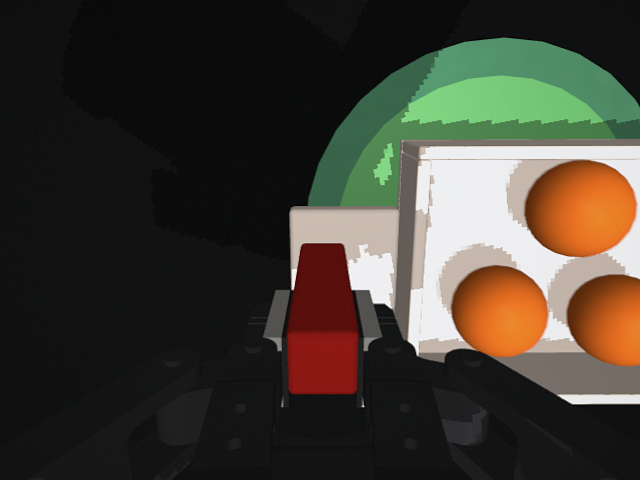

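```bash
python3 - <<'E'
from fit import *
rim=[(-.055,.07,.04),(.055,.07,.04),(.055,-.07,.04)]
a=fit([(S,rim+[(.055,-.07,0),(.055,.07,0)],[(238,289.2),(271.3,310),(228.3,346.3),(229.5,357.2),(272.2,320.8)]),
 (D,[(-.055,.07,.04),(-.055,-.07,0),(-.055,-.07,.04)],[(296,323),(320.6,369.6),(320,364)])],[.43,-.2,0])
print("post",T(a,[(0,-.105,.07)]))
for n,c in (("scene",S),("side",D)):
    im=cv2.imread(f"pics/{n}0.png");m=cv2.inRange(cv2.cvtColor(im,cv2.COLOR_BGR2HSV),(40,50,50),(90,255,255))
    k,l,st,ce=cv2.connectedComponentsWithStats(m);i=1+np.argmax(st[1:,4]);print(st[i])
    cn=max(cv2.findContours((l==i).astype(np.uint8),0,1)[0],key=len)[:,0]
    P=np.array([onz(c,p,0) for p in cn])
    s=least_squares(lambda v:np.hypot(P[:,0]-v[0],P[:,1]-v[1])-v[2],[.42,-.21,.085],loss='soft_l1',f_scale=.001);print(n,s.x.round(4),np.abs(s.fun).max())
E
```

```text
[ 0.4385 -0.1904 -0.1928] -11.05 
 [[-0.3, 0.0], [-0.5, -0.2], [-0.4, -0.4], [0.1, 0.3], [-0.6, 0.5], [-0.3, -1.4], [0.0, -0.3], [0.7, -1.6]]
post [[ 0.41839796 -0.29347494  0.07      ]]
[ 185  305   75   58 3254]
scene [ 0.4198 -0.2149  0.0867] 0.013185489101266351
[ 295  323   63   57 2838]
side [ 0.4189 -0.2155  0.085 ] 0.002316645149734481
```

Request:
arm_command(motion="0.02 -0.04 0.001 0 0.002 0 0; 0.02 -0.04 0.001 0 0.002 0 0; 0.015 -0.03 0 0 0 0 0; 0 0 0 0 0 0 0; 0 0 0 0 0 0 0")

```text
time_s: 23.58
eef_pos: [0.4066, -0.3124, 0.0567]
eef_rot: [0.003, 0.096, 0.995, 0.0]
wrist_force: [2.0, 3.0, -1.1]
opening: 0.227
```

```bash
python3 -c "
from go import *
to((.4012,-.3188,.0562),np.pi+DISP[2])
"
```

```text
t 23.58 pos [ 0.4066 -0.3124  0.0567] yaw 168.94 ez [ 0.006  0.    -1.   ] F [ 2.   3.  -1.1] op 0.227
shift if rotated first [ 0.02  -0.037  0.002] rotvec u [ 0.001  0.006 -0.001]
shift units [ 0.02  -0.037  0.002]
```

Request:
arm_command(motion="0.016 -0.03 0 0 0.001 0 0; 0.012 -0.02 0 0 0.001 0 0; 0 0 0 0 0 0 0; 0 0 0 0 0 0 0")

```text
time_s: 23.92
eef_pos: [0.3994, -0.3208, 0.0567]
eef_rot: [0.003, 0.096, 0.995, 0.001]
wrist_force: [1.9, 1.7, -0.8]
opening: 0.227
```

```bash
python3 -c "
from go import *
to((.4012,-.3188,.0562),np.pi+DISP[2])
"
```

```text
t 23.92 pos [ 0.3994 -0.3208  0.0567] yaw 168.95 ez [ 0.005  0.001 -1.   ] F [ 1.9  1.7 -0.8] op 0.227
shift if rotated first [-0.007  0.012  0.002] rotvec u [ 0.002  0.005 -0.001]
shift units [-0.007  0.012  0.002]
```

Request:
arm_command(motion="-0.008 0.014 0 0 0 0 0; 0 0 0 0 0 0 0; 0 0 0 0 0 0 0")

```text
time_s: 24.17
eef_pos: [0.4014, -0.3188, 0.0567]
eef_rot: [0.002, 0.096, 0.995, 0.0]
wrist_force: [-1.9, -1.7, 2.1]
opening: 0.224
```

```bash
python3 -c "
from go import *
to((.4012,-.3188,.0562),np.pi+DISP[2])
"
```

```text
t 24.17 pos [ 0.4014 -0.3188  0.0567] yaw 168.93 ez [ 0.005  0.    -1.   ] F [-1.9 -1.7  2.1] op 0.224
shift if rotated first [ 0.001 -0.     0.003] rotvec u [ 0.001  0.004 -0.002]
shift units [ 0.001 -0.     0.003]
```

Request:
arm_command(motion="0 0 0 0 0 0 0.6; 0 0 0 0 0 0 0.6; 0 0 0 0 0 0 0.6; 0 0 0 0 0 0 0.6; 0 0 -0.05 0 0 0 0.6; 0 0 -0.1 0 0 0 0.6; 0 0 -0.14 0 0 0 0.6; 0 0 -0.14 0 0 0 0.6; 0 0 -0.14 0 0 0 0.6; 0 0 -0.1 0 0 0 0.6")

```text
time_s: 25.0
eef_pos: [0.3979, -0.3145, 0.1931]
eef_rot: [-0.003, 0.097, 0.995, 0.006]
wrist_force: [-0.4, -0.5, -0.7]
opening: 0.602
```

Request:
arm_command(motion="0 -0.06 0 0 0 0 0.6; 0 -0.1 0 0 0 0 0.6; 0 -0.1 -0.02 0 0 0 0.6; 0 -0.1 -0.02 0 0 0 0.6; 0 -0.06 0 0 0 0 0.6; 0 0 0 0 0 0 0.6")

```text
time_s: 25.5
eef_pos: [0.3831, -0.4036, 0.2103]
eef_rot: [0.002, 0.095, 0.995, 0.0]
wrist_force: [-0.3, -0.2, 0.2]
opening: 0.6
```

```bash
python3 -c "
from go import *
to((.4012,-.3188,.0562),np.pi+DISP[2])
c=grab('scene');pickle.dump(c,open('scene.pkl','wb'));crop(c,170,280,130,110,6,'s18.png');cv2.imwrite('pics/s18f.png',c['img'][:,:,::-1])
c=grab('side');pickle.dump(c,open('side.pkl','wb'));crop(c,280,290,110,110,6,'d18.png')
"
```

```text
t 25.5 pos [ 0.3831 -0.4036  0.2103] yaw 169.08 ez [ 0.004  0.    -1.   ] F [-0.3 -0.2  0.2] op 0.6
shift if rotated first [-0.008  0.433  0.77 ] rotvec u [0.001 0.004 0.001]
shift units [-0.005  0.433  0.771]
```

View pics/s18.png

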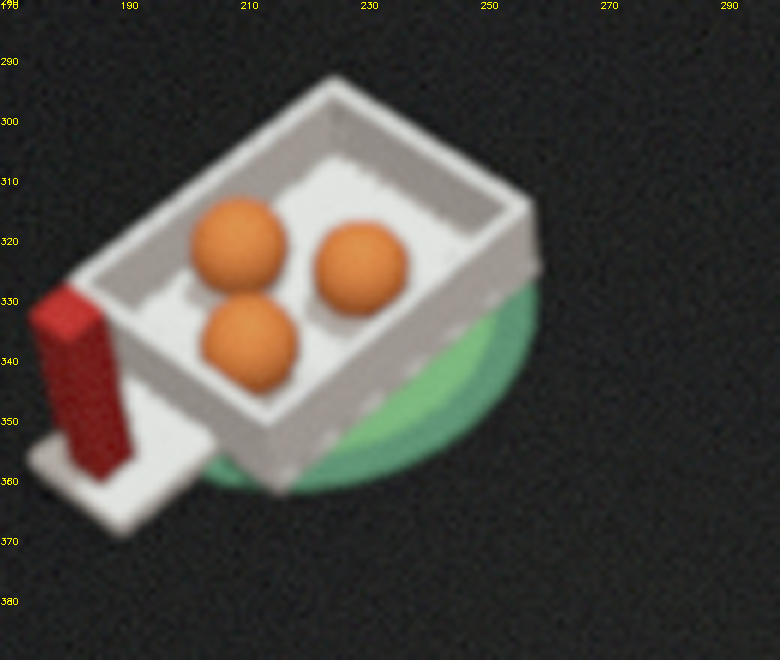

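View pics/d18.png

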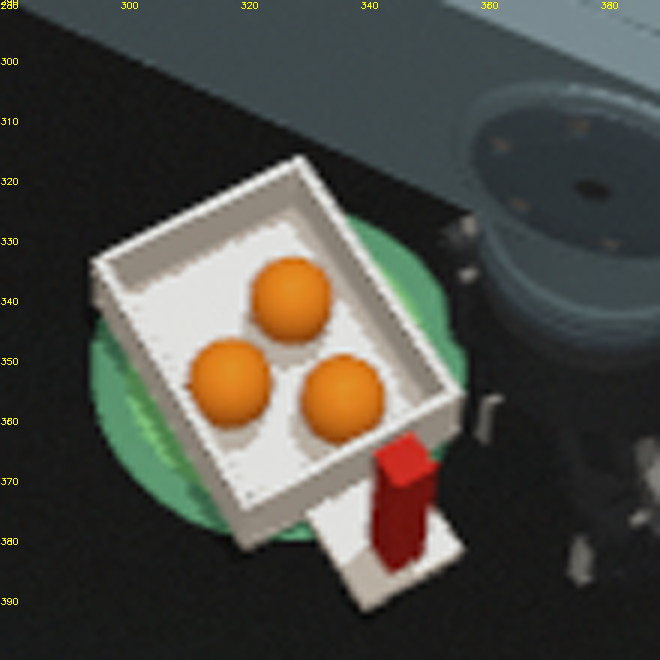

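View pics/s18f.png

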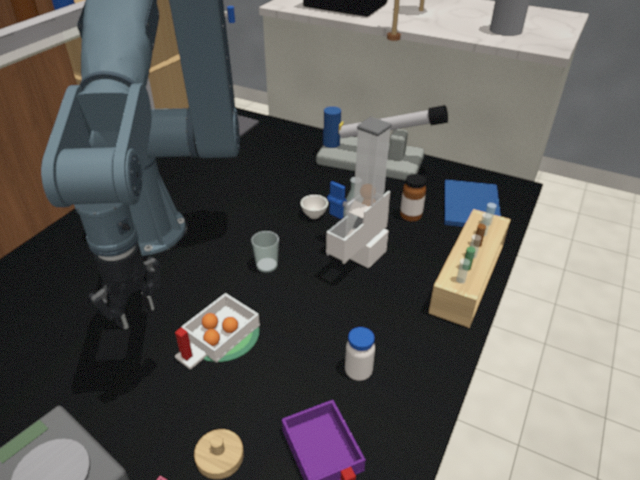

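```bash
python3 - <<'E'
from fit import *
rim=[(-.055,.07,.04),(.055,.07,.04),(.055,-.07,.04),(-.055,-.07,.04)]
sp=lambda x,y:(170+x/6,280+y/6); dp=lambda x,y:(280+x/6,290+y/6)
a=fit([(S,rim+[(.055,-.07,0),(.055,.07,0),(0,-.105,.095)],[sp(334,75),sp(533,203),sp(265,423),sp(72,273),sp(280,493),sp(540,270),sp(67,313)]),
 (D,rim+[(-.055,-.07,0),(0,-.105,.095)],[dp(95,262),dp(300,157),dp(462,390),dp(247,510),dp(247,550),dp(405,461)])],[.43,-.2,0])
E
```

```text
[ 0.4186 -0.2152 -0.1912] -10.95 
 [[-0.6, 0.3], [-0.9, -0.1], [-0.3, -0.1], [-1.3, 1.1], [-0.7, -0.2], [-1.0, 0.2], [-0.1, -1.1], [-0.2, -1.8], [0.4, -1.5], [0.5, -0.6], [0.1, -1.1], [-0.0, -1.0], [0.3, -1.6]]
```

```bash
python3 -c "
from bench import *
print(hand_in())"
```

```text
the job is handed in; nothing more can be done
None
```

The job is done and handed in after about 25.6 s of robot time. The dish, with its three balls, stands on the green spot.

- **Dish under the spout:** I slid the dish by its post, plain end first, until it met the pedestal. Contact showed as a 23 N force rise about where the spout geometry predicted.
- **Paddle:** I pushed it three clicks, and the pictures show it upright and at rest on the third. Three balls are in the dish and two are still in the dispenser.
- **Dish on the spot:** the last two-camera fit puts its middle at (0.419, -0.215). The spot's middle measured (0.419, -0.215) in both cameras, so they agree to about 1 mm.
- **Bystanders:** the ones in the last scene picture look unmoved. I compared them by eye with the first picture and did not measure them.

Some things did not go cleanly:

- **Gripper against the spout:** when I opened the gripper after the first slide, it still read about 12 N sideways. It was probably touching the spout wall, and the reading cleared once I backed off.
- **Paddle pushes:** the first and third pushes read higher than the paddle should need, with components up to 27 N and about 40 N; the third totalled about 46 N. I think the rising wing was pressing on the gripper. The fingers were also pressing on the paddle, so I can't say whether the gripper's body alone passed the 40 N limit.
- **Second click:** it paused part-way and needed a little more push.
- **Last slide:** the wrist read 1 to 3 N downward, so the grip carried a small part of the dish's weight. Friction was still felt throughout, and height changed by under 1 mm.

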